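Set up the double boiler for a two-phase cream batch

ROBOT

A 6-joint arm with a two-finger parallel gripper is mounted at the origin on the work surface. World frame = base frame: x ahead of the robot, y to its left, z up, the work surface at z = 0. Lengths are in m, angles in rad, forces in N, time in s.
With the tool pointing down it reaches from about 0.35 to 0.775 m from the base axis. Payload 5.5 kg.
Tool frame: the origin (TCP) lies midway between the tips of the shut fingers; the grasp point (between the pads) lies 19 mm behind it (env.hold_point_z is the distance from the TCP to the grasp point, in m); z points along the fingers, y is the line along which they close (so a half turn about z gives the same grasp; the last joint's range is limited). The gripper opens to 85 mm and grips with 20 to 120 N. Pads are 22 mm wide; open, the fingers measure 114 mm over their backs; the gripper's body (76 mm by 85 mm) begins 54 mm behind the grasp point. The pads swing forward as they close: fully open they stand 13 mm farther back than shut.
Start: joints at [1.166, 0.313, 0.046, 1.304, 0, 1.431], TCP at [0.151, 0.555, 0.231] pointing down, gripper open.
Joint ranges: [-2.76, 2.76], [-0.86, 1.69], [-1.03, 1.26], [-2.2, 2.34], [-1.47, 1.5], [-3.14, 3.14]. Speed limits (rad/s): [2.57, 2.57, 3.14, 3.14, 3.14, 3.14].

INTERFACE

Orientations are given as a unit quaternion [w, x, y, z].
In Python, from workcell import env, read_camera gives the robot as it stands. The module is installed in compiled form; this text tells all that it offers.
- The arm moves only by the tool carry_out, never from a script. Its argument "moves" is a list of rows, each an object of numbers: "tx", "ty", "tz": the shift along the world's x, y, z in cm; "wx", "wy", "wz": the turn, a rotation vector about the world's x, y, z in rad; "claw": the closure, from -1 (fully open) to 1 (shut). A call has 1 to 8 rows; each row shifts and turns the commanded pose from where the row before left it; what a row does not reach is not made up. A row lasts 1/8 s, in which the tool goes at most 62.5 mm and 10.7 degrees, less where a joint would pass 70% of its speed; a pose out of reach is approached as far as the arm can. A call is refused whole if a number of a shift passes 6.25 or a number of a turn 0.188, either way. A call with a gripper value outside its range is refused whole. The fingers move at their own pace and stop on an object; "newtons" is the grip in N (left out, the last holds). Time passes only in rows, so rows that do not move let the fingers close. It gives the time, the measured TCP pose, the force, the opening and the grip force at its end, in the units of the state.
- env.get_state(): the state, without advancing time (a new reading comes with each control period).
- read_camera(name): name is "side" or "top" or "wrist"; returns a dict with "image" (400x640x3 uint8, blue, green, red), "z_map" (400x640 float32, m along the optical axis (not along the pixel's ray), 0 where there is no reading), "fx", "fy", "cx", "cy" (pixels), "k1" (the pictures are not rectified: a ray, as slopes to the right and down, at radius r is drawn at 1 + k1 r^2 times it, then the intrinsics apply), "camera_from_world" (4x4, takes a point from world to camera coordinates); the wrist camera has in their place "hand_eye" (4x4, takes a point from camera to tool coordinates, whose origin is the TCP and whose axes are the flange's). Camera axes: x right, y down, z forward; pixel columns grow to the right and rows downward; lengths in m; the calibration is good to about 2 mm. A picture is of the moment at which its call begins: read the wrist's pose just before it.
- env.hand_in(): hands the job in; it is judged then, once.
The state is a dict: "clock": time; "joint_pos": joint angles; "qvel": joint speeds; "tau": joint torques, N m; "tcp_pos": TCP position; "orientation": TCP orientation; "wrist_force": force on the tool from outside, world axes, zero at the start; "ft_torque": the same for the moment, N m; "finger_gap": finger opening in m; "grip_force": force on a finger pad.
Only numpy, scipy, OpenCV 4.12 (cv2) and the standard library are available. Lean on these libraries where they do the work, as an engineer would, in place of code of your own. Each camera call takes 0.05 s, during which the arm holds its last target. There are 200 camera calls.

TASK

Set up the double boiler on the hotplate: first set the beaker rack flat on the bottom of the pan, then stand both white beakers upright in the rack, the wide one in the large ring and the narrow one in the small ring, and only when both are in, put on each beaker the lid of its size, lying level. Leave the little amber bottle on the black mat and the one beyond where the rack lay standing where they are.

Things in the scene. Friction and masses are not known exactly. Their poses are not given: they have to be found in the camera images.
- pan: Empty steel saucepan standing firmly on the white hotplate (fixed): 190 mm outside, 184 mm inside diameter, 75 mm high. Origin: centre of its underside, z up, 74 mm above the bench; inner floor 4 mm, rim 75 mm above the origin. Black handle along its +x, 110 to 254 mm from the axis, 47 to 81 mm above the origin. Hotplate body 235 x 220 mm, 62 mm high.
- rack: Loose round aluminium plate, 160 mm, on feet, plate top 12.5 mm above origin; 0.2 kg. Rings of 4 mm wire, wire centre 15 mm above plate: large (62 mm clear) centred at y +45 mm, small (50 mm clear) at y -48 mm, both x 0 in its frame. Between, at x = y = 0, a rod with round black knob, 18 mm dia, 53.5 to 77.5 mm above origin: lift by it. Origin: centre of feet's underside, z up.
- wide_beaker: Loose white beaker, the wide one: round, open, tapered, 50 mm diameter at the foot, 60 mm at the rim, 85 mm high, wall 3 mm; about 0.12 kg. Origin: centre of its underside, z up. It belongs in the rack's large ring.
- narrow_beaker: Loose white beaker, the narrow one: round, open, tapered, 38 mm diameter at the foot, 46 mm at the rim, 95 mm high, wall 3 mm; about 0.09 kg. Origin: centre of its underside, z up. It belongs in the rack's small ring.
- wide_lid: Loose round steel lid of the wide beaker: flange 72 mm dia, 3 mm thick, above a 4 mm deep spigot of 40 to 44 mm dia that enters the beaker's mouth; black knob 16 mm dia, 11 to 29 mm above the origin. Origin: centre of the spigot's underside, z up; flange underside 4 mm above it, lies on the beaker's rim. About 0.08 kg.
- narrow_lid: Loose round steel lid of the narrow beaker: flange 56 mm dia, 3 mm thick, above a 4 mm deep spigot of 27 to 31 mm dia that enters the beaker's mouth; black knob 16 mm dia, 11 to 29 mm above the origin. Origin: centre of the spigot's underside, z up; flange underside 4 mm above it, lies on the beaker's rim. About 0.05 kg.
- dropper: Small loose amber bottle with a white cap, 26 mm diameter, 55 mm high, standing on the black drying mat amid the beakers and lids (the mat is fixed and 4 mm thick). Origin: centre of its underside. Not to be moved.
- oil_bottle: Loose amber bottle with a white cap, 38 mm diameter, 85 mm high, standing on the bench beyond the rack. Origin: centre of its underside. Not to be moved.
Things that resemble listed ones, but are neither listed nor needed, are in the scene too. What is shaped like the wide_lid but purple or red is not meant.

How it is judged:
On the way, in this order (a step that is already met when the one before it is completed fails the run):
1. the beaker rack stands flat on the bottom of the pan, let go (horizontal distance between rack and pan below 0.018 m and z of rack in the frame of pan between 0 and 0.01 m and angle between rack's own z axis and vertical below 0.06 rad and contact force between the fingers and rack below 0.1 N), for 0.2 s.
2. both beakers stand upright in the rack, each in its own ring, let go, and no lid is on either beaker yet (all of step 1 and x of wide_beaker in the frame of rack between -0.01 and 0.01 m and y of wide_beaker in the frame of rack between 0.035 and 0.055 m and z of wide_beaker in the frame of rack between 0.008 and 0.018 m and angle between each of wide_beaker, narrow_beaker's own z axis and vertical below 0.08 rad and x of narrow_beaker in the frame of rack between -0.01 and 0.01 m and y of narrow_beaker in the frame of rack between -0.058 and -0.038 m and z of narrow_beaker in the frame of rack between 0.008 and 0.018 m and horizontal distance between each of wide_lid, narrow_lid and wide_beaker above 0.05 m and horizontal distance between each of wide_lid, narrow_lid and narrow_beaker above 0.05 m and contact force between the fingers and wide_beaker below 0.1 N and contact force between the fingers and narrow_beaker below 0.1 N), for 0.2 s.
At the end, for the whole second after the job is handed in: Rack flat on the pan's floor (axes within 18 mm, tilt under 0.06 rad); each beaker on the rack's plate, within 10 mm of its own ring's centre; each lid seated on its own beaker (centres within 9 mm); beakers and lids tilted under 0.08 rad; all released and at rest (horizontal distance between rack and pan below 0.018 m and z of rack in the frame of pan between 0 and 0.01 m and angle between rack's own z axis and vertical below 0.06 rad and x of wide_beaker in the frame of rack between -0.01 and 0.01 m and y of wide_beaker in the frame of rack between 0.035 and 0.055 m and z of wide_beaker in the frame of rack between 0.008 and 0.018 m and angle between each of wide_beaker, narrow_beaker, wide_lid, narrow_lid's own z axis and vertical below 0.08 rad and x of narrow_beaker in the frame of rack between -0.01 and 0.01 m and y of narrow_beaker in the frame of rack between -0.058 and -0.038 m and z of narrow_beaker in the frame of rack between 0.008 and 0.018 m and horizontal distance between wide_lid and wide_beaker below 0.009 m and z of wide_lid in the frame of wide_beaker between 0.076 and 0.087 m and horizontal distance between narrow_lid and narrow_beaker below 0.009 m and z of narrow_lid in the frame of narrow_beaker between 0.086 and 0.097 m and linear speed of each of rack, wide_beaker, narrow_beaker, wide_lid, narrow_lid below 0.02 m/s); the robot touches nothing.
It fails at once if the amber bottle on the mat or the one beyond the rack is pushed more than 30 mm or knocked over (distance of any of dropper, oil_bottle from where it was at the start of the episode above 0.03 m or angle between any of dropper, oil_bottle's own z axis and vertical above 0.5 rad).
It also fails if it takes over 141 s, if anything falls off the work surface, if the arm or the gripper's body presses on something with over 40 N, if the wrist force passes 120 N, or if a joint passes its speed limit or range.

## Working session

There is one attempt and no reset: what is moved stays moved. The work goes in short steps, Python scripts to look and compute and a tool call to move; the robot and the scene stay as the last step left them, time stands still between calls to the robot, and variables do not carry over. Pictures are saved under pics/ and viewed, at most 14 in all, crops included, and the job is handed in when it is done.

Besides the shell and the picture viewer there is one more tool, called after "Request:" as a command line: name --argument value ..., lists and objects as JSON in quotes. carry_out: Moves the arm, as the interface text tells. Its arguments: {"type":"object","properties":{"moves":{"type":"array","items":{"type":"object","properties":{"tx":{"type":"number"},"ty":{"type":"number"},"tz":{"type":"number"},"wx":{"type":"number"},"wy":{"type":"number"},"wz":{"type":"number"},"claw":{"type":"number"}}}},"newtons":{"type":"number"}},"required":["moves"]}

```bash
mkdir -p pics
cat > h.py <<'E'
import numpy as np, cv2
from workcell import env, read_camera
from scipy.spatial.transform import Rotation as R
def cfw(c,st):
    if 'camera_from_world' in c: return np.array(c['camera_from_world'])
    q=np.array(st['orientation']); T=np.eye(4); T[:3,:3]=R.from_quat(q[[1,2,3,0]]).as_matrix(); T[:3,3]=st['tcp_pos']
    return np.linalg.inv(T@np.array(c['hand_eye']))
def grab(name):
    st=env.get_state(); c=read_camera(name); c['M']=np.linalg.inv(cfw(c,st)); return c
def rays(c,uv):
    K=np.array([[c['fx'],0,c['cx']],[0,c['fy'],c['cy']],[0,0,1]],float)
    p=cv2.undistortPoints(np.array(uv,float).reshape(-1,1,2),K,np.array([c['k1'],0,0,0],float)).reshape(-1,2)
    return np.c_[p,np.ones(len(p))]
def onplane(c,uv,z):
    d=rays(c,uv)@c['M'][:3,:3].T; o=c['M'][:3,3]
    return o+d*((z-o[2])/d[:,2])[:,None]
def world(c,uv):
    uv=np.array(uv).reshape(-1,2); z=c['z_map'][uv[:,1].astype(int),uv[:,0].astype(int)]
    return (rays(c,uv)*z[:,None])@c['M'][:3,:3].T+c['M'][:3,3]
def cloud(c):
    u,v=np.meshgrid(np.arange(640),np.arange(400)); uv=np.c_[u.ravel(),v.ravel()]
    w=world(c,uv).reshape(400,640,3); w[c['z_map']==0]=np.nan; return w
E
python3 - <<'E'
from h import *
for n in ('top','side','wrist'):
    c=grab(n); cv2.imwrite(f'pics/{n}0.png',c['image']); print(n,c['M'].round(3).tolist(),c['fx'],c['k1'])
s=env.get_state(); print(s['tcp_pos'],s['orientation'],s['finger_gap'],s['clock'],env.hold_point_z)
E
```

```text
top [[0.008, -0.986, 0.164, 0.384], [-0.999, -0.015, -0.038, 0.027], [0.04, -0.163, -0.986, 0.81], [0.0, 0.0, 0.0, 1.0]] 372.73654287921016 -0.08658578682394656
side [[0.975, -0.085, 0.207, 0.386], [-0.222, -0.47, 0.854, -0.62], [0.024, -0.878, -0.477, 0.446], [0.0, 0.0, 0.0, 1.0]] 370.83990022614535 0.0023203576853287186
wrist [[0.263, 0.922, 0.284, 0.078], [0.965, -0.25, -0.08, 0.574], [-0.003, 0.295, -0.956, 0.372], [0.0, 0.0, 0.0, 1.0]] 278.5625847768403 -0.043522084954355326
[0.15033516 0.55460103 0.23060526] [-1.80077104e-04  1.31993227e-01  9.91250366e-01 -6.84177881e-04] 0.08562444980769227 0.15 0.0187
```

View pics/top0.png

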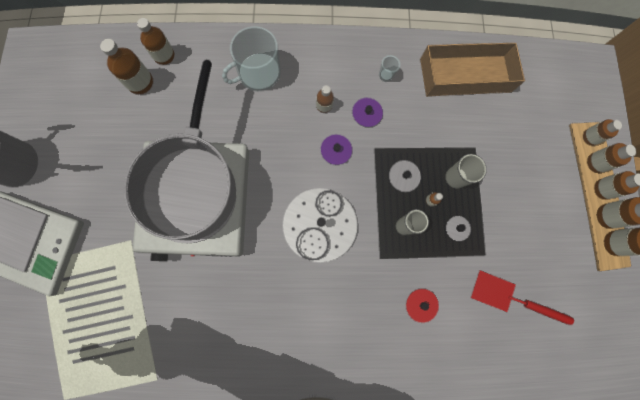

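View pics/side0.png

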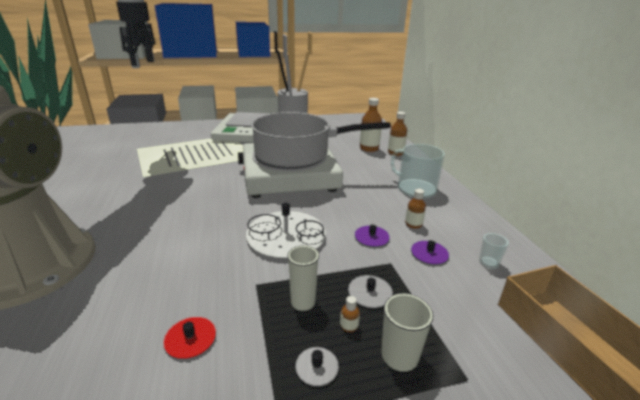

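Top view: pan (180,188), rack (320,224) with its small ring at (329,203) and large ring at (312,243), wide beaker (466,172), narrow beaker (411,223), grey wide lid (405,176), narrow lid (458,228), dropper (434,199), oil bottle (325,99). The side view agrees with this.

```bash
cat >> h.py <<'E'
def fit(p):
    A=np.c_[2*p[:,:2],np.ones(len(p))]; b=(p[:,:2]**2).sum(1)
    for _ in range(4):
        s=np.linalg.lstsq(A,b,rcond=None)[0]; r=np.sqrt(s[2]+s[0]**2+s[1]**2)
        e=abs(np.hypot(*(p[:,:2]-s[:2]).T)-r); k=e<=max(np.percentile(e,85),.001); p,A,b=p[k],A[k],b[k]
    return s[:2].round(4),r.round(4),len(p)
def sel(w,c,rad,z0,z1):
    m=(np.hypot(w[...,0]-c[0],w[...,1]-c[1])<rad)&(w[...,2]>z0)&(w[...,2]<z1); return w[m]
E
python3 - <<'E'
from h import *
t=grab('top'); s=grab('side'); wt=cloud(t); ws=cloud(s)
np.savez('c0.npz',wt=wt,ws=ws,it=t['image'],is_=s['image'])
def at(u,v,z): return onplane(t,[[u,v]],z)[0]
g={'pan':(180,188,.149,.12,.140,.156),'rackplate':(320,224,.012,.095,.006,.018),'rackknob':(320,222,.077,.03,.055,.09),
'big':(312,243,.027,.04,.021,.036),'small':(329,203,.027,.035,.021,.036),
'wide':(468,168,.089,.045,.08,.096),'narrow':(413,220,.099,.04,.09,.106),
'wlidfl':(405,176,.011,.045,.007,.016),'wknob':(406,175,.033,.02,.022,.04),'nlidfl':(458,228,.011,.04,.007,.016),'nknob':(460,228,.033,.02,.022,.04),
'drop':(434,199,.04,.03,.03,.075),'oil':(325,99,.05,.04,.03,.1)}
for k,(u,v,z,rad,a,b) in g.items():
    c=at(u,v,z)
    for n,w in(('t',wt),('s',ws)):
        p=sel(w,c,rad,a,b)
        if len(p)>8: print(k,n,c[:2].round(3),'mean',p.mean(0).round(4),'zmax',p[:,2].max().round(4),'fit',*fit(p))
E
```

```text
pan t [0.517 0.253] mean [0.5345 0.269  0.1482] zmax 0.1546 fit [0.5221 0.2585] 0.0938 715
pan s [0.517 0.253] mean [0.5255 0.2574 0.1459] zmax 0.1519 fit [0.523  0.2584] 0.0937 377
rackplate t [ 0.471 -0.006] mean [ 0.4695 -0.0052  0.0127] zmax 0.0174 fit [ 0.4702 -0.0056] 0.065 2024
rackplate s [ 0.471 -0.006] mean [ 0.4644 -0.0102  0.0122] zmax 0.018 fit [ 0.4661 -0.0052] 0.0635 1204
rackknob t [ 0.467 -0.003] mean [ 0.4694 -0.005   0.0762] zmax 0.0802 fit [ 0.4697 -0.0052] 0.0076 35
rackknob s [ 0.467 -0.003] mean [ 0.4692 -0.0095  0.0687] zmax 0.0779 fit [ 0.4697 -0.0061] 0.0074 65
big t [0.429 0.011] mean [0.4279 0.0112 0.0293] zmax 0.0328 fit [0.4282 0.0111] 0.0324 98
big s [0.429 0.011] mean [0.4283 0.0092 0.0281] zmax 0.0307 fit [0.428  0.0106] 0.0326 88
small t [ 0.514 -0.024] mean [ 0.5143 -0.023   0.0293] zmax 0.0337 fit [ 0.5147 -0.0227] 0.0267 77
small s [ 0.514 -0.024] mean [ 0.5141 -0.0241  0.028 ] zmax 0.0312 fit [ 0.5142 -0.0233] 0.0266 83
wide t [ 0.581 -0.306] mean [ 0.5827 -0.3179  0.0872] zmax 0.0922 fit [ 0.5807 -0.3142] 0.0286 141
wide s [ 0.581 -0.306] mean [
[... 761 characters left out ...]
0.0236 229
nlidfl s [ 0.465 -0.311] mean [ 0.4642 -0.3146  0.0106] zmax 0.0157 fit [ 0.4651 -0.3112] 0.0236 565
nknob t [ 0.463 -0.306] mean [ 0.4645 -0.3101  0.031 ] zmax 0.0362 fit [ 0.4649 -0.3109] 0.0068 32
nknob s [ 0.463 -0.306] mean [ 0.4646 -0.3135  0.0303] zmax 0.0344 fit [ 0.4649 -0.3122] 0.0064 92
drop t [ 0.524 -0.249] mean [ 0.5263 -0.25    0.0449] zmax 0.062 fit [ 0.5265 -0.2506] 0.0088 69
drop s [ 0.524 -0.249] mean [ 0.5257 -0.257   0.0438] zmax 0.0597 fit [ 0.5258 -0.2559] 0.0082 164
oil t [ 0.74  -0.013] mean [ 0.7395 -0.0123  0.0609] zmax 0.0887 fit [ 0.7414 -0.0123] 0.0135 165
oil s [ 0.74  -0.013] mean [ 0.7417 -0.0213  0.0559] zmax 0.086 fit [ 0.7433 -0.0187] 0.0121 209
```

Request:
carry_out --moves '[{"tx":2.7,"ty":-4.7,"wz":-0.05},{"tx":2.7,"ty":-4.7,"wz":-0.05},{"tx":2.7,"ty":-4.7,"wz":-0.013},{"tx":2.7,"ty":-4.7},{"tx":2.7,"ty":-4.7},{"tx":2.7,"ty":-4.7},{"tx":2.7,"ty":-4.7},{"tx":2.7,"ty":-4.7}]' --newtons 60

```text
invalid input at $.moves[0]: expected keys tx, ty, tz, wx, wy, wz, claw
```

Request:
carry_out --moves '[{"tx":2.7,"ty":-4.7},{"tx":2.7,"ty":-4.7},{"tx":2.7,"ty":-4.7},{"tx":2.2,"ty":-4.4},{"tz":-4},{"tz":-4},{},{}]'

```text
invalid input at $.moves[0]: expected keys tx, ty, tz, wx, wy, wz, claw
```

Request:
carry_out --moves '[{"tx":2.7,"ty":-4.7,"tz":0,"wx":0,"wy":0,"wz":-0.05,"claw":-1},{"tx":2.7,"ty":-4.7,"tz":0,"wx":0,"wy":0,"wz":-0.05,"claw":-1},{"tx":2.7,"ty":-4.7,"tz":0,"wx":0,"wy":0,"wz":-0.013,"claw":-1},{"tx":2.7,"ty":-4.7,"tz":0,"wx":0,"wy":0,"wz":0,"claw":-1},{"tx":2.7,"ty":-4.7,"tz":0,"wx":0,"wy":0,"wz":0,"claw":-1},{"tx":2.7,"ty":-4.7,"tz":0,"wx":0,"wy":0,"wz":0,"claw":-1},{"tx":2.7,"ty":-4.7,"tz":0,"wx":0,"wy":0,"wz":0,"claw":-1},{"tx":2.7,"ty":-4.7,"tz":0,"wx":0,"wy":0,"wz":0,"claw":-1}]' --newtons 60

```text
clock: 1.25
tcp_pos: [0.3671, 0.1774, 0.2315]
orientation: [0.0, 0.188, 0.982, 0.0]
wrist_force: [0.6, -0.4, 0.1]
finger_gap: 0.0855
grip_force: 0.0
```

Request:
carry_out --moves '[{"tx":2.7,"ty":-4.7,"tz":0,"wx":0,"wy":0,"wz":0,"claw":-1},{"tx":2.7,"ty":-4.7,"tz":0,"wx":0,"wy":0,"wz":0,"claw":-1},{"tx":2.7,"ty":-4.7,"tz":0,"wx":0,"wy":0,"wz":0,"claw":-1},{"tx":2.2,"ty":-4.4,"tz":0,"wx":0,"wy":0,"wz":0,"claw":-1},{"tx":0,"ty":0,"tz":-4,"wx":0,"wy":0,"wz":0,"claw":-1},{"tx":0,"ty":0,"tz":-4,"wx":0,"wy":0,"wz":0,"claw":-1},{"tx":0,"ty":0,"tz":0,"wx":0,"wy":0,"wz":0,"claw":-1},{"tx":0,"ty":0,"tz":0,"wx":0,"wy":0,"wz":0,"claw":-1}]'

```text
clock: 2.25
tcp_pos: [0.4701, -0.006, 0.1525]
orientation: [0.001, 0.188, 0.982, 0.0]
wrist_force: [0.3, 0.2, 0.6]
finger_gap: 0.0853
grip_force: 0.0
```

Request:
carry_out --moves '[{"tx":0,"ty":0,"tz":-4,"wx":0,"wy":0,"wz":0,"claw":-1},{"tx":0,"ty":0,"tz":-4,"wx":0,"wy":0,"wz":0,"claw":-1},{"tx":0,"ty":0,"tz":-2.5,"wx":0,"wy":0,"wz":0,"claw":-1},{"tx":0,"ty":0,"tz":0,"wx":0,"wy":0,"wz":0,"claw":1},{"tx":0,"ty":0,"tz":0,"wx":0,"wy":0,"wz":0,"claw":1},{"tx":0,"ty":0,"tz":0,"wx":0,"wy":0,"wz":0,"claw":1},{"tx":0,"ty":0,"tz":0,"wx":0,"wy":0,"wz":0,"claw":1},{"tx":0,"ty":0,"tz":0,"wx":0,"wy":0,"wz":0,"claw":1}]' --newtons 60

```text
clock: 3.25
tcp_pos: [0.4707, -0.0061, 0.0476]
orientation: [0.001, 0.188, 0.982, 0.0]
wrist_force: [-0.2, 0.5, 6.8]
finger_gap: 0.0163
grip_force: 58.3
```

Request:
carry_out --moves '[{"tx":0,"ty":0,"tz":2,"wx":0,"wy":0,"wz":0,"claw":1},{"tx":0,"ty":0,"tz":3,"wx":0,"wy":0,"wz":0,"claw":1},{"tx":0,"ty":0,"tz":4,"wx":0,"wy":0,"wz":0,"claw":1},{"tx":0,"ty":0,"tz":4,"wx":0,"wy":0,"wz":0,"claw":1},{"tx":0,"ty":0,"tz":4,"wx":0,"wy":0,"wz":0,"claw":1},{"tx":0,"ty":0,"tz":2,"wx":0,"wy":0,"wz":0,"claw":1},{"tx":0,"ty":0,"tz":0,"wx":0,"wy":0,"wz":0,"claw":1},{"tx":0,"ty":0,"tz":0,"wx":0,"wy":0,"wz":0,"claw":1}]'

```text
clock: 4.25
tcp_pos: [0.4688, -0.0059, 0.2352]
orientation: [-0.001, 0.188, 0.982, 0.0]
wrist_force: [0.0, 1.2, -2.5]
finger_gap: 0.016
grip_force: 58.8
```

Run:
```python
from h import *
st=env.get_state(); print(st['tcp_pos'],st['wrist_force'],st['finger_gap'])
p=st['tcp_pos']
for n in('top','side'):
    c=grab(n); w=cloud(c); cv2.imwrite(f'pics/{n}1.png',c['image'])
    q=sel(w,p,.095,p[2]-.046,p[2]-.022); 
    A=np.c_[q[:,:2]-p[:2],np.ones(len(q))]
    for _ in range(5):
        s=np.linalg.lstsq(A,q[:,2],rcond=None)[0]; e=abs(A@s-q[:,2]); k=e<.003
        A2,q2=A[k],q[k]; s=np.linalg.lstsq(A2,q2[:,2],rcond=None)[0]
    print(n,s.round(4),len(q2),len(q),q2.mean(0))
```

```text
[ 0.46878035 -0.00588873  0.23515091] [ 0.01010441  1.1582425  -2.51007983] 0.01596120008217419
top [0. 0. 0.] 0 0 [nan nan nan]
side [-0.0041  0.0046  0.1994] 2149 2260 [ 0.46313726 -0.01960104  0.19936113]<stdin>:11: RuntimeWarning: Mean of empty slice.
  ret = um.true_divide(
```

View pics/side1.png

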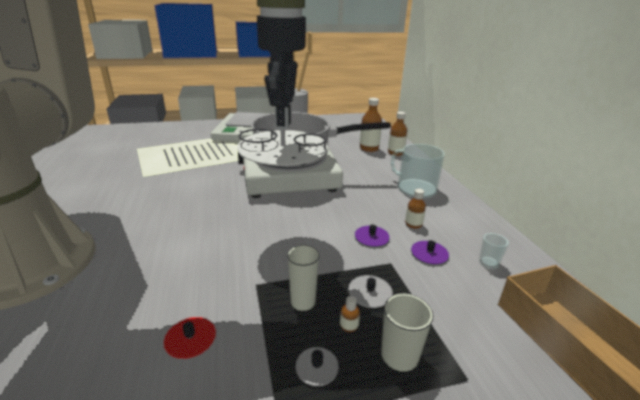

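The rack hangs level (tilt under 0.4°), with its plate at 0.199 around (290,150). Next it goes over the pan.

Request:
carry_out --moves '[{"tx":0.8,"ty":3.4,"tz":0,"wx":0,"wy":0,"wz":0,"claw":1},{"tx":0.9,"ty":4.6,"tz":0,"wx":0,"wy":0,"wz":0,"claw":1},{"tx":0.9,"ty":4.6,"tz":0,"wx":0,"wy":0,"wz":0,"claw":1},{"tx":0.9,"ty":4.6,"tz":0,"wx":0,"wy":0,"wz":0,"claw":1},{"tx":0.9,"ty":4.6,"tz":0,"wx":0,"wy":0,"wz":0,"claw":1},{"tx":0.9,"ty":3,"tz":0,"wx":0,"wy":0,"wz":0,"claw":1},{"tx":0,"ty":1.7,"tz":0,"wx":0,"wy":0,"wz":0,"claw":1},{"tx":0,"ty":0,"tz":0,"wx":0,"wy":0,"wz":0,"claw":1}]'

```text
clock: 5.35
tcp_pos: [0.5217, 0.2594, 0.2352]
orientation: [-0.001, 0.187, 0.982, -0.001]
wrist_force: [0.2, 0.1, -1.5]
finger_gap: 0.0163
grip_force: 59.0
```

Request:
carry_out --moves '[{"tx":0,"ty":0,"tz":0,"wx":0,"wy":0,"wz":0,"claw":1},{"tx":0,"ty":0,"tz":0,"wx":0,"wy":0,"wz":0,"claw":1}]'

```text
clock: 5.6
tcp_pos: [0.5224, 0.2578, 0.2365]
orientation: [0.0, 0.188, 0.982, -0.0]
wrist_force: [0.7, 0.3, -1.7]
finger_gap: 0.0161
grip_force: 59.0
```

Request:
carry_out --moves '[{"tx":0,"ty":0,"tz":-3,"wx":0,"wy":0,"wz":0,"claw":1},{"tx":0,"ty":0,"tz":-3,"wx":0,"wy":0,"wz":0,"claw":1},{"tx":0,"ty":0,"tz":-2,"wx":0,"wy":0,"wz":0,"claw":1},{"tx":0,"ty":0,"tz":-1.5,"wx":0,"wy":0,"wz":0,"claw":1},{"tx":0,"ty":0,"tz":-0.7,"wx":0,"wy":0,"wz":0,"claw":1},{"tx":0,"ty":0,"tz":-0.3,"wx":0,"wy":0,"wz":0,"claw":1},{"tx":0,"ty":0,"tz":0,"wx":0,"wy":0,"wz":0,"claw":1}]'

```text
clock: 6.48
tcp_pos: [0.5229, 0.2591, 0.1318]
orientation: [0.0, 0.188, 0.982, 0.0]
wrist_force: [-0.3, 0.4, -0.8]
finger_gap: 0.0164
grip_force: 59.1
```

Request:
carry_out --moves '[{"tx":0,"ty":0,"tz":-0.2,"wx":0,"wy":0,"wz":0,"claw":1},{"tx":0,"ty":0,"tz":-0.2,"wx":0,"wy":0,"wz":0,"claw":1},{"tx":0,"ty":0,"tz":-0.1,"wx":0,"wy":0,"wz":0,"claw":1},{"tx":0,"ty":0,"tz":0,"wx":0,"wy":0,"wz":0,"claw":1}]'

```text
clock: 6.98
tcp_pos: [0.5224, 0.259, 0.1262]
orientation: [-0.0, 0.188, 0.982, -0.0]
wrist_force: [-0.1, -0.1, -2.4]
finger_gap: 0.0165
grip_force: 59.1
```

Request:
carry_out --moves '[{"tx":0,"ty":0,"tz":-0.1,"wx":0,"wy":0,"wz":0,"claw":1},{"tx":0,"ty":0,"tz":-0.1,"wx":0,"wy":0,"wz":0,"claw":1},{"tx":0,"ty":0,"tz":0,"wx":0,"wy":0,"wz":0,"claw":1}]'

```text
clock: 7.35
tcp_pos: [0.5226, 0.2593, 0.1257]
orientation: [0.001, 0.188, 0.982, 0.0]
wrist_force: [-1.8, -0.4, 6.6]
finger_gap: 0.0161
grip_force: 59.9
```

Request:
carry_out --moves '[{"tx":0,"ty":0,"tz":0,"wx":0,"wy":0,"wz":0,"claw":-0.5},{"tx":0,"ty":0,"tz":0,"wx":0,"wy":0,"wz":0,"claw":-0.5},{"tx":0,"ty":0,"tz":0,"wx":0,"wy":0,"wz":0,"claw":-0.5},{"tx":0,"ty":0,"tz":2,"wx":0,"wy":0,"wz":0,"claw":-0.5},{"tx":0,"ty":0,"tz":4,"wx":0,"wy":0,"wz":0,"claw":-0.5},{"tx":0,"ty":0,"tz":5,"wx":0,"wy":0,"wz":0,"claw":-1},{"tx":0,"ty":0,"tz":4,"wx":0,"wy":0,"wz":0,"claw":-1},{"tx":0,"ty":0,"tz":0,"wx":0,"wy":0,"wz":0,"claw":-1}]'

```text
clock: 8.35
tcp_pos: [0.5244, 0.2596, 0.2782]
orientation: [0.003, 0.188, 0.982, 0.002]
wrist_force: [0.9, 0.6, -0.9]
finger_gap: 0.0857
grip_force: 0.0
```

Request:
carry_out --moves '[{"tx":-0.6,"ty":-4,"tz":0,"wx":0,"wy":0,"wz":0,"claw":-1},{"tx":-0.6,"ty":-5,"tz":0,"wx":0,"wy":0,"wz":0,"claw":-1},{"tx":-0.6,"ty":-5,"tz":0,"wx":0,"wy":0,"wz":0,"claw":-1},{"tx":-0.6,"ty":-5,"tz":0,"wx":0,"wy":0,"wz":0,"claw":-1},{"tx":-0.6,"ty":-5,"tz":0,"wx":0,"wy":0,"wz":0,"claw":-1},{"tx":-0.6,"ty":-5,"tz":0,"wx":0,"wy":0,"wz":0,"claw":-1},{"tx":-0.6,"ty":-5,"tz":0,"wx":0,"wy":0,"wz":0,"claw":-1},{"tx":-0.6,"ty":-5,"tz":0,"wx":0,"wy":0,"wz":0,"claw":-1}]'

```text
clock: 9.35
tcp_pos: [0.4737, -0.1325, 0.2732]
orientation: [-0.001, 0.188, 0.982, 0.0]
wrist_force: [0.4, -0.5, -0.0]
finger_gap: 0.0855
grip_force: 0.0
```

Request:
carry_out --moves '[{"tx":-0.5,"ty":-4,"tz":-3,"wx":0,"wy":0,"wz":0,"claw":-1},{"tx":0,"ty":-2,"tz":-4,"wx":0,"wy":0,"wz":0,"claw":-1},{"tx":0,"ty":0,"tz":-2,"wx":0,"wy":0,"wz":0,"claw":-1},{"tx":0,"ty":0,"tz":0,"wx":0,"wy":0,"wz":0,"claw":-1},{"tx":0,"ty":0,"tz":0,"wx":0,"wy":0,"wz":0,"claw":-1}]'

```text
clock: 9.98
tcp_pos: [0.4697, -0.1909, 0.1847]
orientation: [0.0, 0.188, 0.982, 0.0]
wrist_force: [0.9, 0.3, 0.3]
finger_gap: 0.0851
grip_force: 0.0
```

Run:
```python
from h import *
p=(.5225,.259)
for n in('top','side'):
    c=grab(n); w=cloud(c)
    for nm,q,r,a,b in(('knob',p,.03,.14,.165),('big',(.4806,.2755),.04,.1,.1125),('small',(.567,.241),.033,.1,.1125),('plate',p,.07,.084,.097)):
        x=sel(w,q,r,a,b)
        if len(x)>8: print(n,nm,x.mean(0).round(4),*fit(x))
        if nm=='plate' and len(x)>20: print(np.linalg.lstsq(np.c_[x[:,:2]-p,np.ones(len(x))],x[:,2],rcond=None)[0].round(4))
```

```text
top knob [0.5192 0.2575 0.1523] [0.5194 0.2588] 0.0072 48
top big [0.4788 0.274  0.107 ] [0.4794 0.2758] 0.0326 131
top small [0.5649 0.2401 0.1069] [0.565  0.2416] 0.0271 95
top plate [0.5213 0.2578 0.0906] [0.522  0.2589] 0.0577 1809
[-0.0001  0.0004  0.0906]
side knob [0.5159 0.2549 0.1475] [0.5185 0.2579] 0.0058 17
side big [0.4924 0.3032 0.1064] [0.487 0.29 ] 0.0182 10
```

Request:
carry_out --moves '[{"tx":0,"ty":0,"tz":-4,"wx":0,"wy":0,"wz":0,"claw":-1},{"tx":0,"ty":0,"tz":-4,"wx":0,"wy":0,"wz":0,"claw":-1},{"tx":0,"ty":0,"tz":-3,"wx":0,"wy":0,"wz":0,"claw":-1},{"tx":0,"ty":0,"tz":-1.3,"wx":0,"wy":0,"wz":0,"claw":-1},{"tx":0,"ty":0,"tz":0,"wx":0,"wy":0,"wz":0,"claw":1},{"tx":0,"ty":0,"tz":0,"wx":0,"wy":0,"wz":0,"claw":1},{"tx":0,"ty":0,"tz":0,"wx":0,"wy":0,"wz":0,"claw":1},{"tx":0,"ty":0,"tz":0,"wx":0,"wy":0,"wz":0,"claw":1}]' --newtons 30

```text
clock: 11.08
tcp_pos: [0.4708, -0.1916, 0.063]
orientation: [0.002, 0.188, 0.982, -0.0]
wrist_force: [0.2, 0.8, 6.6]
finger_gap: 0.044
grip_force: 30.6
```

Request:
carry_out --moves '[{"tx":0,"ty":0,"tz":0,"wx":0,"wy":0,"wz":0,"claw":1},{"tx":0,"ty":0,"tz":2,"wx":0,"wy":0,"wz":0,"claw":1},{"tx":0,"ty":0,"tz":4,"wx":0,"wy":0,"wz":0,"claw":1},{"tx":0,"ty":0,"tz":5,"wx":0,"wy":0,"wz":0,"claw":1},{"tx":0,"ty":0,"tz":5,"wx":0,"wy":0,"wz":0,"claw":1},{"tx":0,"ty":0,"tz":3,"wx":0,"wy":0,"wz":0,"claw":1},{"tx":0,"ty":0,"tz":0,"wx":0,"wy":0,"wz":0,"claw":1},{"tx":0,"ty":0,"tz":0,"wx":0,"wy":0,"wz":0,"claw":1}]'

```text
clock: 12.08
tcp_pos: [0.469, -0.1907, 0.2503]
orientation: [-0.001, 0.188, 0.982, 0.0]
wrist_force: [-0.4, 0.4, -1.9]
finger_gap: 0.0438
grip_force: 30.9
```

Run:
```python
from h import *
st=env.get_state(); p=st['tcp_pos']; print(p)
for n in('top','side'):
    c=grab(n); w=cloud(c); cv2.imwrite(f'pics/{n}2.png',c['image'])
    for z in np.arange(p[2]-.06,p[2]+.04,.012):
        x=sel(w,p,.035,z,z+.012)
        if len(x)>12: print(n,z.round(3),x.mean(0).round(4),*fit(x))
```

```text
[ 0.46902145 -0.19074756  0.25030049]
top 0.19 [ 0.463  -0.1765  0.1975] [ 0.4674 -0.1888] 0.0182 38
top 0.202 [ 0.4647 -0.1856  0.2083] [ 0.467 -0.188] 0.0178 75
top 0.214 [ 0.4638 -0.1872  0.2204] [ 0.4671 -0.188 ] 0.0182 78
top 0.226 [ 0.461  -0.1887  0.2322] [ 0.4668 -0.1883] 0.0187 73
top 0.238 [ 0.4602 -0.1884  0.2443] [ 0.4669 -0.1884] 0.019 79
top 0.25 [ 0.4595 -0.1861  0.2567] [ 0.467  -0.1885] 0.0198 61
top 0.262 [ 0.4597 -0.1819  0.2684] [ 0.4702 -0.1877] 0.0224 53
top 0.274 [ 0.4548 -0.1839  0.2817] [ 0.4659 -0.1886] 0.0202 68
top 0.286 [ 0.4544 -0.1844  0.289 ] [ 0.4717 -0.1912] 0.0262 37
side 0.19 [ 0.4644 -0.2035  0.1966] [ 0.4674 -0.1886] 0.019 174
side 0.202 [ 0.4644 -0.2042  0.2082] [ 0.4673 -0.1892] 0.0192 194
side 0.214 [ 0.4643 -0.2045  0.2203] [ 0.4674 -0.1889] 0.02 216
side 0.226 [ 0.4642 -0.2051  0.2323] [ 0.4674 -0.1894] 0.0202 226
side 0.238 [ 0.4648 -0.2054  0.2438] [ 0.4674 -0.1894] 0.0208 218
side 0.25 [ 0.4646 -0.21    0.2567] [ 0.464  -0.2022] 0.0167 121
side 0.262 [ 0.464  -0.2112  0.2685] [ 0.4628 -0.2048] 0.0178 142
side 0.274 [ 0.4697 -0.2036  0.2807] [ 0.4623 -0.1926] 0.0257 186
side 0.286 [ 0.4778 -0.1873  0.2912] [ 0.471  -0.1953] 0.0287 48
```

View pics/side2.png

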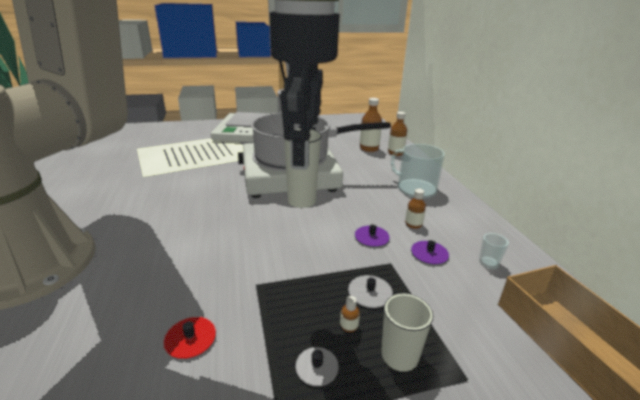

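The narrow beaker hangs upright below the gripper at (302,175), with its centre at (0.4673,-0.189). It goes to the small ring.

Request:
carry_out --moves '[{"tx":1,"ty":4,"tz":0,"wx":0,"wy":0,"wz":0,"claw":1},{"tx":1,"ty":5,"tz":0,"wx":0,"wy":0,"wz":0,"claw":1},{"tx":1,"ty":5,"tz":0,"wx":0,"wy":0,"wz":0,"claw":1},{"tx":1,"ty":5,"tz":0,"wx":0,"wy":0,"wz":0,"claw":1},{"tx":1,"ty":5,"tz":0,"wx":0,"wy":0,"wz":0,"claw":1},{"tx":1,"ty":5,"tz":0,"wx":0,"wy":0,"wz":0,"claw":1},{"tx":1,"ty":5,"tz":0,"wx":0,"wy":0,"wz":0,"claw":1},{"tx":1,"ty":4,"tz":0,"wx":0,"wy":0,"wz":0,"claw":1}]'

```text
clock: 13.18
tcp_pos: [0.5488, 0.1909, 0.2495]
orientation: [-0.001, 0.187, 0.982, -0.0]
wrist_force: [0.4, -0.3, 0.5]
finger_gap: 0.0439
grip_force: 31.1
```

Request:
carry_out --moves '[{"tx":1,"ty":3.1,"tz":0,"wx":0,"wy":0,"wz":0,"claw":1},{"tx":0.8,"ty":2,"tz":0,"wx":0,"wy":0,"wz":0,"claw":1},{"tx":0,"ty":0,"tz":0,"wx":0,"wy":0,"wz":0,"claw":1},{"tx":0,"ty":0,"tz":0,"wx":0,"wy":0,"wz":0,"claw":1},{"tx":0,"ty":0,"tz":0,"wx":0,"wy":0,"wz":0,"claw":1}]'

```text
clock: 13.8
tcp_pos: [0.5672, 0.239, 0.251]
orientation: [-0.0, 0.188, 0.982, -0.0]
wrist_force: [-0.1, -0.1, -0.5]
finger_gap: 0.0441
grip_force: 31.1
```

Run:
```python
from h import *
st=env.get_state(); p=st['tcp_pos']; print(p)
for n in('top','side'):
    c=grab(n); w=cloud(c)
    for z in np.arange(p[2]-.06,p[2],.012):
        x=sel(w,p,.03,z,z+.012)
        if len(x)>12: print(n,z.round(3),x.mean(0).round(4),*fit(x))
    if n=='top':
      for nm,q,r in(('big',(.4795,.2757),.04),('small',(.565,.2416),.033)):
        x=sel(w,q,r,.1,.1125)
        if len(x)>8: print(nm,*fit(x))
```

```text
[0.56716973 0.2390453  0.25104533]
top 0.191 [0.5551 0.2284 0.1976] [0.5648 0.2404] 0.0187 44
top 0.203 [0.5539 0.2287 0.2094] [0.5646 0.2401] 0.0189 56
top 0.215 [0.5569 0.2366 0.2215] [0.5641 0.2396] 0.019 54
top 0.227 [0.5526 0.2364 0.2335] [0.5637 0.2386] 0.0188 48
top 0.239 [0.5518 0.2409 0.2453] [0.563  0.2384] 0.0187 50
big [0.4793 0.2758] 0.0325 119
small [0.5645 0.2411] 0.027 79
side 0.191 [0.5625 0.2258 0.1976] [0.5658 0.2398] 0.0184 46
side 0.203 [0.5621 0.2254 0.2091] [0.5653 0.2386] 0.0183 47
side 0.215 [0.5632 0.2254 0.2211] [0.5664 0.2397] 0.0193 54
side 0.227 [0.5625 0.2243 0.2332] [0.5656 0.2395] 0.0199 54
side 0.239 [0.5615 0.2246 0.2451] [0.5656 0.2398] 0.0204 48
```

Request:
carry_out --moves '[{"tx":0,"ty":0.2,"tz":-3,"wx":0,"wy":0,"wz":0,"claw":1},{"tx":0,"ty":0,"tz":-3,"wx":0,"wy":0,"wz":0,"claw":1},{"tx":0,"ty":0,"tz":-1.5,"wx":0,"wy":0,"wz":0,"claw":1},{"tx":0,"ty":0,"tz":-1,"wx":0,"wy":0,"wz":0,"claw":1},{"tx":0,"ty":0,"tz":-0.6,"wx":0,"wy":0,"wz":0,"claw":1},{"tx":0,"ty":0,"tz":-0.4,"wx":0,"wy":0,"wz":0,"claw":1},{"tx":0,"ty":0,"tz":0,"wx":0,"wy":0,"wz":0,"claw":1},{"tx":0,"ty":0,"tz":0,"wx":0,"wy":0,"wz":0,"claw":1}]'

```text
clock: 14.9
tcp_pos: [0.5678, 0.2421, 0.1569]
orientation: [0.0, 0.188, 0.982, 0.0]
wrist_force: [-0.5, -0.9, -0.2]
finger_gap: 0.0438
grip_force: 31.1
```

Request:
carry_out --moves '[{"tx":0,"ty":0,"tz":-0.2,"wx":0,"wy":0,"wz":0,"claw":1},{"tx":0,"ty":0,"tz":-0.2,"wx":0,"wy":0,"wz":0,"claw":1},{"tx":0,"ty":0,"tz":-0.1,"wx":0,"wy":0,"wz":0,"claw":1},{"tx":0,"ty":0,"tz":0,"wx":0,"wy":0,"wz":0,"claw":1}]'

```text
clock: 15.4
tcp_pos: [0.5674, 0.242, 0.1511]
orientation: [-0.0, 0.188, 0.982, -0.0]
wrist_force: [0.2, -0.3, -0.8]
finger_gap: 0.0442
grip_force: 31.1
```

Request:
carry_out --moves '[{"tx":0,"ty":0,"tz":-0.1,"wx":0,"wy":0,"wz":0,"claw":1},{"tx":0,"ty":0,"tz":-0.1,"wx":0,"wy":0,"wz":0,"claw":1},{"tx":0,"ty":0,"tz":0,"wx":0,"wy":0,"wz":0,"claw":1}]'

```text
clock: 15.78
tcp_pos: [0.5677, 0.242, 0.1496]
orientation: [0.0, 0.188, 0.982, 0.0]
wrist_force: [0.1, 0.4, 1.0]
finger_gap: 0.044
grip_force: 31.2
```

Request:
carry_out --moves '[{"tx":0,"ty":0,"tz":-0.1,"wx":0,"wy":0,"wz":0,"claw":1},{"tx":0,"ty":0,"tz":0,"wx":0,"wy":0,"wz":0,"claw":1}]'

```text
clock: 16.02
tcp_pos: [0.568, 0.242, 0.1495]
orientation: [0.001, 0.188, 0.982, 0.0]
wrist_force: [-0.1, -0.7, 5.1]
finger_gap: 0.044
grip_force: 31.5
```

Request:
carry_out --moves '[{"tx":0,"ty":0,"tz":0,"wx":0,"wy":0,"wz":0,"claw":-1},{"tx":0,"ty":0,"tz":0,"wx":0,"wy":0,"wz":0,"claw":-1},{"tx":0,"ty":0,"tz":0,"wx":0,"wy":0,"wz":0,"claw":-1},{"tx":0,"ty":0,"tz":2,"wx":0,"wy":0,"wz":0,"claw":-1},{"tx":0,"ty":0,"tz":4,"wx":0,"wy":0,"wz":0,"claw":-1},{"tx":0,"ty":0,"tz":5,"wx":0,"wy":0,"wz":0,"claw":-1},{"tx":0,"ty":0,"tz":2,"wx":0,"wy":0,"wz":0,"claw":-1},{"tx":0,"ty":0,"tz":0,"wx":0,"wy":0,"wz":0,"claw":-1}]'

```text
clock: 17.02
tcp_pos: [0.5685, 0.2423, 0.2801]
orientation: [0.002, 0.188, 0.982, 0.001]
wrist_force: [0.4, 0.5, -1.1]
finger_gap: 0.0857
grip_force: 0.0
```

Request:
carry_out --moves '[{"tx":0.2,"ty":-4,"tz":0,"wx":0,"wy":0,"wz":0,"claw":-1},{"tx":0.2,"ty":-5,"tz":0,"wx":0,"wy":0,"wz":0,"claw":-1},{"tx":0.2,"ty":-5,"tz":0,"wx":0,"wy":0,"wz":0,"claw":-1},{"tx":0.2,"ty":-5,"tz":0,"wx":0,"wy":0,"wz":0,"claw":-1},{"tx":0.2,"ty":-5,"tz":0,"wx":0,"wy":0,"wz":0,"claw":-1},{"tx":0.2,"ty":-5,"tz":0,"wx":0,"wy":0,"wz":0,"claw":-1},{"tx":0.2,"ty":-5,"tz":0,"wx":0,"wy":0,"wz":0,"claw":-1},{"tx":0,"ty":-5,"tz":0,"wx":0,"wy":0,"wz":0,"claw":-1}]'

```text
clock: 18.02
tcp_pos: [0.5808, -0.1494, 0.2761]
orientation: [-0.001, 0.188, 0.982, 0.0]
wrist_force: [0.5, -0.5, 0.5]
finger_gap: 0.0853
grip_force: 0.0
```

Request:
carry_out --moves '[{"tx":0,"ty":-5,"tz":0,"wx":0,"wy":0,"wz":0,"claw":-1},{"tx":0,"ty":-5,"tz":0,"wx":0,"wy":0,"wz":0,"claw":-1},{"tx":0,"ty":-4.8,"tz":0,"wx":0,"wy":0,"wz":0,"claw":-1},{"tx":0,"ty":-2,"tz":-3,"wx":0,"wy":0,"wz":0,"claw":-1},{"tx":0,"ty":0,"tz":-4,"wx":0,"wy":0,"wz":0,"claw":-1},{"tx":0,"ty":0,"tz":-3,"wx":0,"wy":0,"wz":0,"claw":-1},{"tx":0,"ty":0,"tz":0,"wx":0,"wy":0,"wz":0,"claw":-1},{"tx":0,"ty":0,"tz":0,"wx":0,"wy":0,"wz":0,"claw":-1}]'

```text
clock: 19.02
tcp_pos: [0.5816, -0.3159, 0.1785]
orientation: [-0.0, 0.188, 0.982, 0.0]
wrist_force: [0.4, -0.8, 0.4]
finger_gap: 0.0855
grip_force: 0.0
```

Run:
```python
from h import *
for n in('top','side'):
    c=grab(n); w=cloud(c); cv2.imwrite(f'pics/{n}3.png',c['image'])
    for nm,q,r,a,b in(('narrowtop',(.566,.2414),.035,.175,.195),('narrowmid',(.566,.2414),.03,.15,.17),('wide',(.581,-.315),.045,.08,.096),('drop',(.526,-.252),.03,.03,.075),('big',(.4795,.2757),.04,.1,.1125)):
        x=sel(w,q,r,a,b)
        if len(x)>8: print(n,nm,x.mean(0).round(4),x[:,2].max().round(4),*fit(x))
```

```text
top narrowtop [0.5665 0.2445 0.1832] 0.1883 [0.5648 0.2421] 0.0212 157
top narrowmid [0.5659 0.2443 0.1605] 0.1697 [0.5645 0.2416] 0.0202 170
top wide [ 0.5833 -0.3179  0.0872] 0.0923 [ 0.5811 -0.3141] 0.0283 136
top drop [ 0.5262 -0.25    0.0446] 0.0616 [ 0.5263 -0.2501] 0.0088 69
top big [0.4781 0.2742 0.1069] 0.1099 [0.4794 0.2759] 0.0327 120
side narrowtop [0.5655 0.2409 0.1811] 0.1861 [0.5655 0.2421] 0.0214 79
side narrowmid [0.5629 0.227  0.1601] 0.17 [0.5662 0.2433] 0.0212 90
side wide [ 0.5823 -0.3151  0.086 ] 0.0904 [ 0.5811 -0.3155] 0.0281 448
side drop [ 0.5257 -0.257   0.0437] 0.0609 [ 0.5258 -0.2561] 0.0081 164
side big [0.4924 0.3032 0.1064] 0.1076 [0.4864 0.2892] 0.0196 10
```

View pics/top3.png

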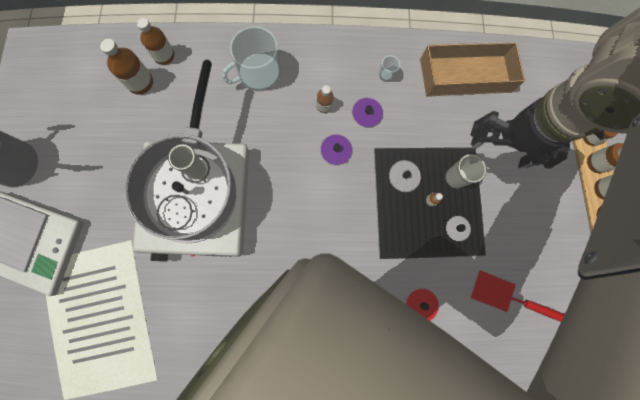

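The narrow beaker stands in the small ring (188,160) and the large ring at (177,213) is empty; the wide beaker is still at (466,172).

Request:
carry_out --moves '[{"tx":0,"ty":0,"tz":-4,"wx":0,"wy":0,"wz":0,"claw":-1},{"tx":0,"ty":0,"tz":-4,"wx":0,"wy":0,"wz":0,"claw":-1},{"tx":0,"ty":0,"tz":-3,"wx":0,"wy":0,"wz":0,"claw":-1},{"tx":0,"ty":0,"tz":-1.7,"wx":0,"wy":0,"wz":0,"claw":-1},{"tx":0,"ty":0,"tz":0,"wx":0,"wy":0,"wz":0,"claw":1},{"tx":0,"ty":0,"tz":0,"wx":0,"wy":0,"wz":0,"claw":1},{"tx":0,"ty":0,"tz":0,"wx":0,"wy":0,"wz":0,"claw":1},{"tx":0,"ty":0,"tz":0,"wx":0,"wy":0,"wz":0,"claw":1}]' --newtons 35

```text
clock: 20.12
tcp_pos: [0.5824, -0.3166, 0.0529]
orientation: [0.001, 0.188, 0.982, -0.001]
wrist_force: [0.5, -0.1, 3.9]
finger_gap: 0.0591
grip_force: 38.0
```

Request:
carry_out --moves '[{"tx":0,"ty":0,"tz":0,"wx":0,"wy":0,"wz":0,"claw":1},{"tx":0,"ty":0,"tz":2,"wx":0,"wy":0,"wz":0,"claw":1},{"tx":0,"ty":0,"tz":4,"wx":0,"wy":0,"wz":0,"claw":1},{"tx":0,"ty":0,"tz":5,"wx":0,"wy":0,"wz":0,"claw":1},{"tx":0,"ty":0,"tz":5,"wx":0,"wy":0,"wz":0,"claw":1},{"tx":0,"ty":0,"tz":4,"wx":0,"wy":0,"wz":0,"claw":1},{"tx":0,"ty":0,"tz":0,"wx":0,"wy":0,"wz":0,"claw":1},{"tx":0,"ty":0,"tz":0,"wx":0,"wy":0,"wz":0,"claw":1}]'

```text
clock: 21.12
tcp_pos: [0.5811, -0.3158, 0.2502]
orientation: [-0.001, 0.188, 0.982, 0.0]
wrist_force: [0.0, -0.6, -2.1]
finger_gap: 0.0588
grip_force: 38.0
```

Request:
carry_out --moves '[{"tx":-0.5,"ty":3,"tz":0.5,"wx":0,"wy":0,"wz":0,"claw":1},{"tx":-0.9,"ty":5,"tz":0.5,"wx":0,"wy":0,"wz":0,"claw":1},{"tx":-0.9,"ty":5,"tz":0,"wx":0,"wy":0,"wz":0,"claw":1},{"tx":-0.9,"ty":5,"tz":0,"wx":0,"wy":0,"wz":0,"claw":1},{"tx":-0.9,"ty":5,"tz":0,"wx":0,"wy":0,"wz":0,"claw":1},{"tx":-0.9,"ty":5,"tz":0,"wx":0,"wy":0,"wz":0,"claw":1},{"tx":-0.9,"ty":5,"tz":0,"wx":0,"wy":0,"wz":0,"claw":1},{"tx":-0.9,"ty":5,"tz":0,"wx":0,"wy":0,"wz":0,"claw":1}]'

```text
clock: 22.12
tcp_pos: [0.5118, 0.0655, 0.2591]
orientation: [-0.002, 0.188, 0.982, -0.0]
wrist_force: [0.4, -0.1, -2.0]
finger_gap: 0.059
grip_force: 38.1
```

Request:
carry_out --moves '[{"tx":-0.9,"ty":5,"tz":0,"wx":0,"wy":0,"wz":0,"claw":1},{"tx":-0.9,"ty":5,"tz":0,"wx":0,"wy":0,"wz":0,"claw":1},{"tx":-0.9,"ty":5,"tz":0,"wx":0,"wy":0,"wz":0,"claw":1},{"tx":-0.5,"ty":4,"tz":0,"wx":0,"wy":0,"wz":0,"claw":1},{"tx":0,"ty":2.2,"tz":0,"wx":0,"wy":0,"wz":0,"claw":1},{"tx":0,"ty":0,"tz":0,"wx":0,"wy":0,"wz":0,"claw":1},{"tx":0,"ty":0,"tz":0,"wx":0,"wy":0,"wz":0,"claw":1},{"tx":0,"ty":0,"tz":0,"wx":0,"wy":0,"wz":0,"claw":1}]'

```text
clock: 23.12
tcp_pos: [0.4814, 0.2749, 0.2608]
orientation: [-0.0, 0.188, 0.982, -0.0]
wrist_force: [-0.2, 0.2, -1.3]
finger_gap: 0.0586
grip_force: 38.2
```

Run:
```python
from h import *
st=env.get_state(); p=st['tcp_pos']; print(p)
for n in('top','side'):
    c=grab(n); w=cloud(c); cv2.imwrite(f'pics/{n}4.png',c['image'])
    for z in np.arange(p[2]-.048,p[2],.012):
        x=sel(w,p,.038,z,z+.012)
        if len(x)>12: print(n,z.round(3),x.mean(0).round(4),*fit(x))
    for nm,q,r,a,b in(('big',(.4795,.2757),.04,.1,.1125),('narrowtop',(.566,.2414),.035,.175,.195)):
        x=sel(w,q,r,a,b)
        if len(x)>8: print(nm,*fit(x))
```

```text
[0.48143616 0.2749197  0.26082769]
top 0.213 [0.4759 0.2631 0.2191] [0.4802 0.2742] 0.0229 56
top 0.225 [0.4726 0.2685 0.2307] [0.4794 0.2743] 0.024 37
top 0.237 [0.478  0.2683 0.2435] [0.4794 0.2738] 0.0245 41
top 0.249 [0.474  0.2736 0.2554] [0.4793 0.2737] 0.0252 49
big [0.4792 0.2759] 0.0326 96
narrowtop [0.5647 0.2419] 0.0213 157
side 0.213 [0.4786 0.2569 0.219 ] [0.4812 0.2759] 0.0246 60
side 0.225 [0.4786 0.2559 0.2307] [0.481  0.2753] 0.0248 59
side 0.237 [0.4792 0.2561 0.2427] [0.4814 0.2765] 0.0265 77
side 0.249 [0.4784 0.2548 0.2549] [0.4813 0.2756] 0.0269 71
big [0.4864 0.2877] 0.0207 13
narrowtop [0.566  0.2425] 0.0212 83
```

Request:
carry_out --moves '[{"tx":0,"ty":0.1,"tz":-4,"wx":0,"wy":0,"wz":0,"claw":1},{"tx":0,"ty":0,"tz":-3,"wx":0,"wy":0,"wz":0,"claw":1},{"tx":0,"ty":0,"tz":-2,"wx":0,"wy":0,"wz":0,"claw":1},{"tx":0,"ty":0,"tz":-1.2,"wx":0,"wy":0,"wz":0,"claw":1},{"tx":0,"ty":0,"tz":-0.8,"wx":0,"wy":0,"wz":0,"claw":1},{"tx":0,"ty":0,"tz":-0.5,"wx":0,"wy":0,"wz":0,"claw":1},{"tx":0,"ty":0,"tz":0,"wx":0,"wy":0,"wz":0,"claw":1},{"tx":0,"ty":0,"tz":0,"wx":0,"wy":0,"wz":0,"claw":1}]'

```text
clock: 24.22
tcp_pos: [0.4819, 0.2772, 0.1469]
orientation: [0.0, 0.188, 0.982, 0.0]
wrist_force: [-0.3, -0.3, -1.3]
finger_gap: 0.0591
grip_force: 38.2
```

Request:
carry_out --moves '[{"tx":0,"ty":0,"tz":-0.2,"wx":0,"wy":0,"wz":0,"claw":1},{"tx":0,"ty":0,"tz":-0.1,"wx":0,"wy":0,"wz":0,"claw":1},{"tx":0,"ty":0,"tz":0,"wx":0,"wy":0,"wz":0,"claw":1}]'

```text
clock: 24.6
tcp_pos: [0.4814, 0.277, 0.1432]
orientation: [-0.0, 0.188, 0.982, -0.0]
wrist_force: [-0.6, 0.6, -0.6]
finger_gap: 0.0586
grip_force: 38.2
```

Request:
carry_out --moves '[{"tx":0,"ty":0,"tz":-0.1,"wx":0,"wy":0,"wz":0,"claw":1},{"tx":0,"ty":0,"tz":-0.1,"wx":0,"wy":0,"wz":0,"claw":1},{"tx":0,"ty":0,"tz":-0.1,"wx":0,"wy":0,"wz":0,"claw":1},{"tx":0,"ty":0,"tz":0,"wx":0,"wy":0,"wz":0,"claw":1}]'

```text
clock: 25.1
tcp_pos: [0.4814, 0.2769, 0.1402]
orientation: [-0.0, 0.188, 0.982, -0.0]
wrist_force: [-0.6, -0.6, -0.9]
finger_gap: 0.0587
grip_force: 38.2
```

Request:
carry_out --moves '[{"tx":0,"ty":0,"tz":-0.1,"wx":0,"wy":0,"wz":0,"claw":1},{"tx":0,"ty":0,"tz":0,"wx":0,"wy":0,"wz":0,"claw":1}]'

```text
clock: 25.35
tcp_pos: [0.4816, 0.277, 0.1395]
orientation: [0.0, 0.188, 0.982, 0.0]
wrist_force: [0.3, 0.3, -0.1]
finger_gap: 0.059
grip_force: 38.2
```

Request:
carry_out --moves '[{"tx":0,"ty":0,"tz":-0.1,"wx":0,"wy":0,"wz":0,"claw":1},{"tx":0,"ty":0,"tz":0,"wx":0,"wy":0,"wz":0,"claw":1}]'

```text
clock: 25.6
tcp_pos: [0.4819, 0.2771, 0.1394]
orientation: [0.001, 0.188, 0.982, 0.0]
wrist_force: [-1.4, -1.6, 5.0]
finger_gap: 0.0589
grip_force: 38.4
```

Request:
carry_out --moves '[{"tx":0,"ty":0,"tz":0,"wx":0,"wy":0,"wz":0,"claw":-0.9},{"tx":0,"ty":0,"tz":0,"wx":0,"wy":0,"wz":0,"claw":-0.9},{"tx":0,"ty":0,"tz":0,"wx":0,"wy":0,"wz":0,"claw":-0.9},{"tx":0,"ty":0,"tz":2,"wx":0,"wy":0,"wz":0,"claw":-0.9},{"tx":0,"ty":0,"tz":4,"wx":0,"wy":0,"wz":0,"claw":-0.9},{"tx":0,"ty":0,"tz":5,"wx":0,"wy":0,"wz":0,"claw":-0.9},{"tx":0,"ty":0,"tz":2,"wx":0,"wy":0,"wz":0,"claw":-0.9},{"tx":0,"ty":0,"tz":0,"wx":0,"wy":0,"wz":0,"claw":-0.9}]'

```text
clock: 26.6
tcp_pos: [0.4825, 0.2774, 0.27]
orientation: [0.002, 0.188, 0.982, 0.001]
wrist_force: [0.7, -0.5, -0.6]
finger_gap: 0.0814
grip_force: 0.0
```

Request:
carry_out --moves '[{"tx":0.8,"ty":-3,"tz":0,"wx":0,"wy":0,"wz":0,"claw":-0.9},{"tx":1,"ty":-5,"tz":0,"wx":0,"wy":0,"wz":0,"claw":-0.9},{"tx":1,"ty":-5,"tz":0,"wx":0,"wy":0,"wz":0,"claw":-0.9},{"tx":1,"ty":-5,"tz":0,"wx":0,"wy":0,"wz":0,"claw":-0.9},{"tx":1,"ty":-5,"tz":0,"wx":0,"wy":0,"wz":0,"claw":-0.4},{"tx":1,"ty":-5,"tz":0,"wx":0,"wy":0,"wz":0,"claw":-0.4},{"tx":1,"ty":-5,"tz":0,"wx":0,"wy":0,"wz":0,"claw":-0.4},{"tx":1,"ty":-5,"tz":0,"wx":0,"wy":0,"wz":0,"claw":-0.4}]'

```text
clock: 27.6
tcp_pos: [0.5589, -0.1044, 0.2663]
orientation: [-0.001, 0.188, 0.982, 0.0]
wrist_force: [0.2, -0.3, -0.3]
finger_gap: 0.0598
grip_force: 0.0
```

Request:
carry_out --moves '[{"tx":1,"ty":-5,"tz":-3,"wx":0,"wy":0,"wz":0,"claw":-0.4},{"tx":1.1,"ty":-4.2,"tz":-5,"wx":0,"wy":0,"wz":0,"claw":-0.4},{"tx":0,"ty":0,"tz":-5,"wx":0,"wy":0,"wz":0,"claw":-0.4},{"tx":0,"ty":0,"tz":-5,"wx":0,"wy":0,"wz":0,"claw":-0.4},{"tx":0,"ty":0,"tz":-3,"wx":0,"wy":0,"wz":0,"claw":-0.4},{"tx":0,"ty":0,"tz":0,"wx":0,"wy":0,"wz":0,"claw":-0.4},{"tx":0,"ty":0,"tz":0,"wx":0,"wy":0,"wz":0,"claw":-0.4}]'

```text
clock: 28.48
tcp_pos: [0.5801, -0.1927, 0.0615]
orientation: [0.0, 0.188, 0.982, 0.0]
wrist_force: [-0.3, -0.6, -0.4]
finger_gap: 0.0598
grip_force: 0.0
```

Run:
```python
from h import *
print(env.get_state()['tcp_pos'])
for n in('top','side','wrist'):
    c=grab(n); w=cloud(c); cv2.imwrite(f'pics/{n}5.png',c['image'])
    for nm,q,r,a,b in(('narrowtop',(.566,.2414),.035,.175,.195),('widetop',(.48,.276),.04,.165,.185),('widemid',(.48,.276),.036,.14,.16),('plate',(.522,.259),.07,.084,.097),('wlid',(.581,-.194),.04,.007,.016),('wknob',(.581,-.194),.015,.022,.04)):
        x=sel(w,q,r,a,b)
        if len(x)>8: print(n,nm,x.mean(0).round(4),*fit(x))
```

```text
[ 0.58007759 -0.19268345  0.06149084]
top narrowtop [0.5666 0.2447 0.1833] [0.5647 0.242 ] 0.0213 159
top widetop [0.4815 0.2811 0.1735] [0.4805 0.277 ] 0.0282 194
top widemid [0.4816 0.2829 0.1508] [0.4802 0.2767] 0.0266 166
top plate [0.5179 0.248  0.0908] [0.5215 0.2557] 0.0562 1190
top wlid [ 0.577  -0.1938  0.011 ] [ 0.5771 -0.1941] 0.0265 320
top wknob [ 0.5792 -0.1923  0.0314] [ 0.5799 -0.1929] 0.0068 28
side narrowtop [0.5657 0.2408 0.1812] [0.5656 0.2419] 0.0218 77
side widetop [0.4809 0.2773 0.1709] [0.481  0.2773] 0.0281 105
side widemid [0.4791 0.2582 0.1505] [0.4812 0.2778] 0.0272 103
side wlid [ 0.5802 -0.1989  0.0106] [ 0.5814 -0.1956] 0.0294 484
side wknob [ 0.5803 -0.1971  0.0296] [ 0.5811 -0.1953] 0.0063 52
wrist wlid [ 0.5795 -0.1941  0.0098] [ 0.5809 -0.1946] 0.0295 3204
wrist wknob [ 0.5801 -0.1942  0.0304] [ 0.5807 -0.1945] 0.0066 250
```

View pics/wrist5.png

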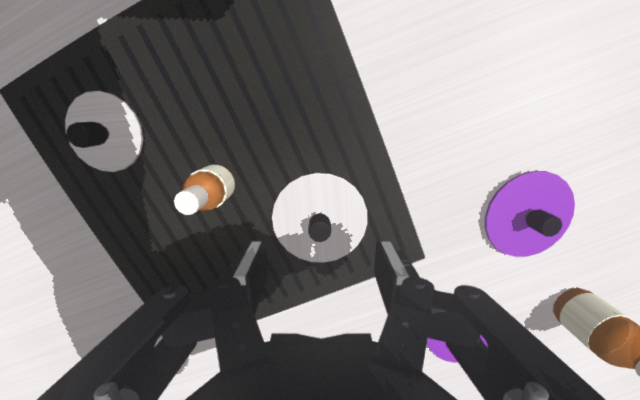

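Wrist view: the wide lid's knob is at (319,228), between the fingers, and the dropper at (205,190) is well clear.

Request:
carry_out --moves '[{"tx":0,"ty":-0.2,"tz":-2,"wx":0,"wy":0,"wz":0,"claw":-0.4},{"tx":0,"ty":0,"tz":-1.6,"wx":0,"wy":0,"wz":0,"claw":-0.4},{"tx":0,"ty":0,"tz":-0.8,"wx":0,"wy":0,"wz":0,"claw":-0.4},{"tx":0,"ty":0,"tz":-0.4,"wx":0,"wy":0,"wz":0,"claw":-0.4},{"tx":0,"ty":0,"tz":0,"wx":0,"wy":0,"wz":0,"claw":-0.4},{"tx":0,"ty":0,"tz":0,"wx":0,"wy":0,"wz":0,"claw":0}]' --newtons 40

```text
clock: 29.38
tcp_pos: [0.5803, -0.1948, 0.0137]
orientation: [0.0, 0.188, 0.982, -0.0]
wrist_force: [0.9, 0.4, 0.7]
finger_gap: 0.0432
grip_force: 0.0
```

Request:
carry_out --moves '[{"tx":0,"ty":0,"tz":0,"wx":0,"wy":0,"wz":0,"claw":1},{"tx":0,"ty":0,"tz":0,"wx":0,"wy":0,"wz":0,"claw":1},{"tx":0,"ty":0,"tz":0,"wx":0,"wy":0,"wz":0,"claw":1},{"tx":0,"ty":0,"tz":0,"wx":0,"wy":0,"wz":0,"claw":1}]'

```text
clock: 29.88
tcp_pos: [0.5802, -0.1948, 0.0136]
orientation: [0.0, 0.188, 0.982, -0.0]
wrist_force: [-0.3, 0.6, 4.1]
finger_gap: 0.0142
grip_force: 39.1
```

Request:
carry_out --moves '[{"tx":0,"ty":0,"tz":1.6,"wx":0,"wy":0,"wz":0,"claw":1},{"tx":0,"ty":0,"tz":3,"wx":0,"wy":0,"wz":0,"claw":1},{"tx":0,"ty":0,"tz":5,"wx":0,"wy":0,"wz":0,"claw":1},{"tx":0,"ty":0,"tz":5,"wx":0,"wy":0,"wz":0,"claw":1},{"tx":0,"ty":0,"tz":5,"wx":0,"wy":0,"wz":0,"claw":1},{"tx":0,"ty":0,"tz":4,"wx":0,"wy":0,"wz":0,"claw":1},{"tx":0,"ty":0,"tz":0,"wx":0,"wy":0,"wz":0,"claw":1},{"tx":0,"ty":0,"tz":0,"wx":0,"wy":0,"wz":0,"claw":1}]'

```text
clock: 30.88
tcp_pos: [0.5795, -0.1944, 0.2488]
orientation: [-0.0, 0.188, 0.982, 0.0]
wrist_force: [-0.0, 0.5, -0.8]
finger_gap: 0.0142
grip_force: 39.0
```

```bash
cat >> h.py <<'E'
def lidlook(i,off=.0097,r=.04):
    st=env.get_state(); p=np.array(st['tcp_pos']); print(p.round(4),st['finger_gap'])
    for n in('top','side','wrist'):
        c=grab(n); w=cloud(c); cv2.imwrite(f'pics/{n}{i}.png',c['image'])
        x=sel(w,p,r,p[2]-off+.0015,p[2]-off+.0125)
        if len(x)>20: print(n,len(x),'slope',np.linalg.lstsq(np.c_[x[:,:2]-p[:2],np.ones(len(x))],x[:,2],rcond=None)[0].round(4),'c',((x[:,:2].max(0)+x[:,:2].min(0))/2).round(4),np.ptp(x[:,:2],axis=0).round(4))
E
python3 -c "
from h import *
lidlook(6)"
```

```text
[ 0.5795 -0.1944  0.2488] 0.014219808546964455
top 728 slope [ 0.0048 -0.0049  0.2463] c [ 0.5743 -0.1934] [0.0586 0.0685]
side 824 slope [0.0008 0.0077 0.245 ] c [ 0.58   -0.1953] [0.0706 0.0726]
wrist 6584 slope [-3.000e-04 -2.000e-04  2.437e-01] c [ 0.5798 -0.1952] [0.071  0.0713]
```

View pics/side6.png

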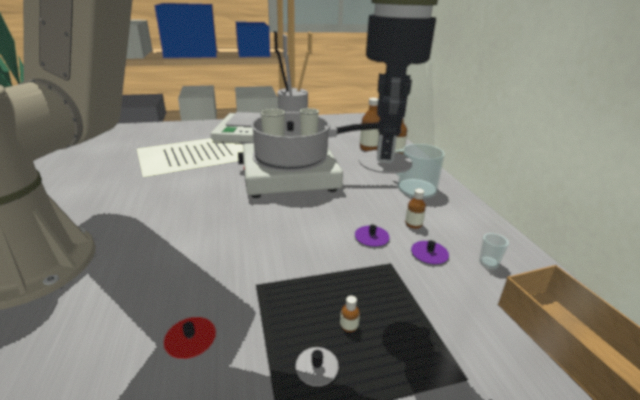

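The wide lid hangs level at (385,158), and both beakers stand in the pan at (272,122) and (308,122). It goes to the wide beaker.

Request:
carry_out --moves '[{"tx":-0.6,"ty":3,"tz":0,"wx":0,"wy":0,"wz":0,"claw":1},{"tx":-1,"ty":5,"tz":0,"wx":0,"wy":0,"wz":0,"claw":1},{"tx":-1,"ty":5,"tz":0,"wx":0,"wy":0,"wz":0,"claw":1},{"tx":-1,"ty":5,"tz":0,"wx":0,"wy":0,"wz":0,"claw":1},{"tx":-1,"ty":5,"tz":0,"wx":0,"wy":0,"wz":0,"claw":1},{"tx":-1,"ty":5,"tz":0,"wx":0,"wy":0,"wz":0,"claw":1},{"tx":-1,"ty":5,"tz":0,"wx":0,"wy":0,"wz":0,"claw":1},{"tx":-1,"ty":5,"tz":0,"wx":0,"wy":0,"wz":0,"claw":1}]'

```text
clock: 32.02
tcp_pos: [0.5027, 0.1868, 0.2479]
orientation: [-0.001, 0.188, 0.982, -0.0]
wrist_force: [0.3, 0.1, -0.2]
finger_gap: 0.0141
grip_force: 39.1
```

Request:
carry_out --moves '[{"tx":-1,"ty":4.5,"tz":0,"wx":0,"wy":0,"wz":0,"claw":1},{"tx":-0.8,"ty":3,"tz":0,"wx":0,"wy":0,"wz":0,"claw":1},{"tx":-0.5,"ty":1.6,"tz":0,"wx":0,"wy":0,"wz":0,"claw":1},{"tx":0,"ty":0,"tz":-2,"wx":0,"wy":0,"wz":0,"claw":1},{"tx":0,"ty":0,"tz":-2,"wx":0,"wy":0,"wz":0,"claw":1},{"tx":0,"ty":0,"tz":0,"wx":0,"wy":0,"wz":0,"claw":1},{"tx":0,"ty":0,"tz":0,"wx":0,"wy":0,"wz":0,"claw":1}]'

```text
clock: 32.9
tcp_pos: [0.4812, 0.276, 0.2095]
orientation: [0.0, 0.188, 0.982, -0.0]
wrist_force: [0.1, -0.0, -0.5]
finger_gap: 0.014
grip_force: 39.1
```

```bash
python3 -c "
from h import *
lidlook(7)
for n in ('top','side'):
    w=cloud(grab(n)); x=sel(w,(.4805,.277),.036,.14,.165); print(n,len(x),*(fit(x) if len(x)>20 else []))
"
```

```text
[0.4812 0.276  0.2095] 0.01402065144393517
top 738 slope [-0.0032 -0.001   0.2067] c [0.482  0.2735] [0.0703 0.0687]
side 180 slope [0.0012 0.0176 0.2072] c [0.4824 0.272 ] [0.0685 0.0651]
wrist 6511 slope [ 0.0031 -0.0012  0.2062] c [0.4823 0.2753] [0.0711 0.0714]
top 111 [0.4818 0.2779] 0.0288 91
side 242 [0.4812 0.2778] 0.0273 127
```

Request:
carry_out --moves '[{"tx":0,"ty":0.15,"tz":-1,"wx":0,"wy":0,"wz":0,"claw":1},{"tx":0,"ty":0,"tz":-0.8,"wx":0,"wy":0,"wz":0,"claw":1},{"tx":0,"ty":0,"tz":-0.4,"wx":0,"wy":0,"wz":0,"claw":1},{"tx":0,"ty":0,"tz":-0.3,"wx":0,"wy":0,"wz":0,"claw":1},{"tx":0,"ty":0,"tz":-0.1,"wx":0,"wy":0,"wz":0,"claw":1},{"tx":0,"ty":0,"tz":0,"wx":0,"wy":0,"wz":0,"claw":1},{"tx":0,"ty":0,"tz":0,"wx":0,"wy":0,"wz":0,"claw":1}]'

```text
clock: 34.02
tcp_pos: [0.481, 0.2779, 0.1834]
orientation: [0.0, 0.188, 0.982, 0.0]
wrist_force: [0.3, -1.0, -0.7]
finger_gap: 0.014
grip_force: 39.1
```

Request:
carry_out --moves '[{"tx":0,"ty":0,"tz":-0.1,"wx":0,"wy":0,"wz":0,"claw":1},{"tx":0,"ty":0,"tz":-0.1,"wx":0,"wy":0,"wz":0,"claw":1},{"tx":0,"ty":0,"tz":0,"wx":0,"wy":0,"wz":0,"claw":1}]'

```text
clock: 34.4
tcp_pos: [0.4809, 0.2779, 0.1813]
orientation: [0.0, 0.188, 0.982, 0.0]
wrist_force: [-0.5, -0.0, 0.7]
finger_gap: 0.014
grip_force: 39.2
```

Request:
carry_out --moves '[{"tx":0,"ty":0,"tz":-0.1,"wx":0,"wy":0,"wz":0,"claw":1},{"tx":0,"ty":0,"tz":0,"wx":0,"wy":0,"wz":0,"claw":1}]'

```text
clock: 34.65
tcp_pos: [0.4812, 0.278, 0.1812]
orientation: [0.001, 0.188, 0.982, 0.0]
wrist_force: [-1.7, -1.8, 6.0]
finger_gap: 0.0141
grip_force: 39.6
```

Request:
carry_out --moves '[{"tx":0,"ty":0,"tz":0,"wx":0,"wy":0,"wz":0,"claw":-0.2},{"tx":0,"ty":0,"tz":0,"wx":0,"wy":0,"wz":0,"claw":-0.2},{"tx":0,"ty":0,"tz":0,"wx":0,"wy":0,"wz":0,"claw":-0.2},{"tx":0,"ty":0,"tz":1,"wx":0,"wy":0,"wz":0,"claw":-0.2},{"tx":0,"ty":0,"tz":3,"wx":0,"wy":0,"wz":0,"claw":-0.2},{"tx":0,"ty":0,"tz":4,"wx":0,"wy":0,"wz":0,"claw":-0.2},{"tx":0,"ty":0,"tz":2,"wx":0,"wy":0,"wz":0,"claw":-0.2},{"tx":0,"ty":0,"tz":0,"wx":0,"wy":0,"wz":0,"claw":-0.2}]'

```text
clock: 35.65
tcp_pos: [0.482, 0.2783, 0.2824]
orientation: [0.002, 0.188, 0.982, 0.001]
wrist_force: [0.5, -0.4, 0.5]
finger_gap: 0.0511
grip_force: 0.0
```

Request:
carry_out --moves '[{"tx":-0.2,"ty":-3,"tz":0,"wx":0,"wy":0,"wz":0,"claw":-0.2},{"tx":-0.2,"ty":-5,"tz":0,"wx":0,"wy":0,"wz":0,"claw":-0.2},{"tx":-0.2,"ty":-5,"tz":0,"wx":0,"wy":0,"wz":0,"claw":-0.2},{"tx":-0.2,"ty":-5,"tz":0,"wx":0,"wy":0,"wz":0,"claw":-0.2},{"tx":-0.2,"ty":-5,"tz":0,"wx":0,"wy":0,"wz":0,"claw":-0.2},{"tx":-0.2,"ty":-5,"tz":0,"wx":0,"wy":0,"wz":0,"claw":-0.2},{"tx":-0.2,"ty":-5,"tz":0,"wx":0,"wy":0,"wz":0,"claw":-0.2},{"tx":-0.2,"ty":-5,"tz":0,"wx":0,"wy":0,"wz":0,"claw":-0.2}]'

```text
clock: 36.65
tcp_pos: [0.4641, -0.1035, 0.279]
orientation: [-0.001, 0.188, 0.982, 0.0]
wrist_force: [1.2, 0.1, 0.3]
finger_gap: 0.0513
grip_force: 0.0
```

Request:
carry_out --moves '[{"tx":0,"ty":-5,"tz":0,"wx":0,"wy":0,"wz":0,"claw":-0.2},{"tx":0,"ty":-5,"tz":0,"wx":0,"wy":0,"wz":0,"claw":-0.2},{"tx":0,"ty":-5,"tz":0,"wx":0,"wy":0,"wz":0,"claw":-0.2},{"tx":0,"ty":-4,"tz":-3,"wx":0,"wy":0,"wz":0,"claw":-0.2},{"tx":0,"ty":-2,"tz":-5,"wx":0,"wy":0,"wz":0,"claw":-0.2},{"tx":0,"ty":0,"tz":-5,"wx":0,"wy":0,"wz":0,"claw":-0.2},{"tx":0,"ty":0,"tz":-5,"wx":0,"wy":0,"wz":0,"claw":-0.2},{"tx":0,"ty":0,"tz":-3,"wx":0,"wy":0,"wz":0,"claw":-0.2}]'

```text
clock: 37.65
tcp_pos: [0.4627, -0.3104, 0.0661]
orientation: [-0.002, 0.188, 0.982, 0.001]
wrist_force: [0.5, -0.0, 0.7]
finger_gap: 0.0515
grip_force: 0.0
```

Request:
carry_out --moves '[{"tx":0,"ty":0,"tz":0,"wx":0,"wy":0,"wz":0,"claw":-0.2},{"tx":0,"ty":0,"tz":0,"wx":0,"wy":0,"wz":0,"claw":-0.2}]'

```text
clock: 37.9
tcp_pos: [0.4652, -0.3124, 0.0708]
orientation: [0.0, 0.188, 0.982, -0.0]
wrist_force: [-0.3, -1.0, 0.5]
finger_gap: 0.0514
grip_force: 0.0
```

Run:
```python
from h import *
print(env.get_state()['tcp_pos'])
for n in('top','side','wrist'):
    c=grab(n); w=cloud(c); cv2.imwrite(f'pics/{n}8.png',c['image'])
    for nm,q,r,a,b in(('narrowtop',(.566,.2414),.035,.175,.195),('widelid',(.481,.278),.04,.173,.187),('lidknob',(.481,.278),.02,.19,.21),('nlid',(.465,-.311),.033,.007,.016),('nknob',(.465,-.311),.015,.022,.04)):
        x=sel(w,q,r,a,b)
        if len(x)>8: print(n,nm,x.mean(0).round(4),*fit(x),((x[:,:2].max(0)+x[:,:2].min(0))/2).round(4))
        if nm=='widelid' and len(x)>30: print(np.linalg.lstsq(np.c_[x[:,:2]-q,np.ones(len(x))],x[:,2],rcond=None)[0].round(4))
```

```text
[ 0.4652261  -0.3123997   0.07084807]
top narrowtop [0.5666 0.2447 0.1832] [0.5648 0.2421] 0.0212 157 [0.565  0.2433]
top widelid [0.4811 0.2763 0.1787] [0.4817 0.2769] 0.0294 638 [0.4815 0.2776]
[-0.0032 -0.0021  0.1787]
top lidknob [0.4819 0.2759 0.1992] [0.4821 0.277 ] 0.0066 46 [0.4822 0.277 ]
top nlid [ 0.4598 -0.3071  0.0111] [ 0.4642 -0.3103] 0.0234 176 [ 0.4632 -0.3101]
top nknob [ 0.4642 -0.3102  0.0314] [ 0.4645 -0.3105] 0.0065 25 [ 0.4643 -0.3109]
side nlid [ 0.464  -0.3164  0.0106] [ 0.4649 -0.3129] 0.0226 532 [ 0.465 -0.313]
side nknob [ 0.4639 -0.3156  0.0294] [ 0.4648 -0.3123] 0.0063 69 [ 0.4647 -0.3143]
wrist nlid [ 0.4631 -0.3115  0.0098] [ 0.4646 -0.3121] 0.0231 1708 [ 0.4652 -0.3122]
wrist nknob [ 0.4635 -0.3117  0.0306] [ 0.464  -0.3119] 0.0065 227 [ 0.4646 -0.3122]
```

View pics/wrist8.png

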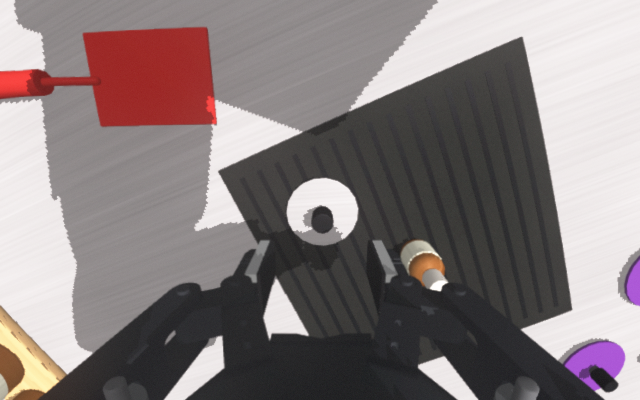

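The narrow lid's knob is at (321,219), centred between the fingers, and the dropper at (425,262) is outside the finger path. The wide lid is seated level.

Request:
carry_out --moves '[{"tx":0,"ty":0,"tz":-2,"wx":0,"wy":0,"wz":0,"claw":-0.2},{"tx":0,"ty":0,"tz":-2,"wx":0,"wy":0,"wz":0,"claw":-0.2},{"tx":0,"ty":0,"tz":-1.2,"wx":0,"wy":0,"wz":0,"claw":-0.2},{"tx":0,"ty":0,"tz":-0.5,"wx":0,"wy":0,"wz":0,"claw":-0.2},{"tx":0,"ty":0,"tz":0,"wx":0,"wy":0,"wz":0,"claw":-0.2},{"tx":0,"ty":0,"tz":0,"wx":0,"wy":0,"wz":0,"claw":-0.2}]' --newtons 40

```text
clock: 38.8
tcp_pos: [0.4654, -0.3126, 0.0138]
orientation: [0.001, 0.188, 0.982, -0.0]
wrist_force: [-0.5, 0.3, -0.4]
finger_gap: 0.0513
grip_force: 0.0
```

Request:
carry_out --moves '[{"tx":0,"ty":0,"tz":0,"wx":0,"wy":0,"wz":0,"claw":1},{"tx":0,"ty":0,"tz":0,"wx":0,"wy":0,"wz":0,"claw":1},{"tx":0,"ty":0,"tz":0,"wx":0,"wy":0,"wz":0,"claw":1},{"tx":0,"ty":0,"tz":0,"wx":0,"wy":0,"wz":0,"claw":1}]'

```text
clock: 39.3
tcp_pos: [0.4651, -0.3124, 0.0136]
orientation: [0.0, 0.188, 0.982, -0.0]
wrist_force: [-0.2, -0.6, 4.8]
finger_gap: 0.0142
grip_force: 39.0
```

Request:
carry_out --moves '[{"tx":0,"ty":0,"tz":1.6,"wx":0,"wy":0,"wz":0,"claw":1},{"tx":0,"ty":0,"tz":3,"wx":0,"wy":0,"wz":0,"claw":1},{"tx":0,"ty":0,"tz":5,"wx":0,"wy":0,"wz":0,"claw":1},{"tx":0,"ty":0,"tz":5,"wx":0,"wy":0,"wz":0,"claw":1},{"tx":0.5,"ty":2,"tz":5,"wx":0,"wy":0,"wz":0,"claw":1},{"tx":1,"ty":4,"tz":4,"wx":0,"wy":0,"wz":0,"claw":1},{"tx":1,"ty":5,"tz":0,"wx":0,"wy":0,"wz":0,"claw":1},{"tx":1,"ty":5,"tz":0,"wx":0,"wy":0,"wz":0,"claw":1}]'

```text
clock: 40.3
tcp_pos: [0.5002, -0.151, 0.2508]
orientation: [0.001, 0.188, 0.982, -0.0]
wrist_force: [-0.1, 0.9, -1.2]
finger_gap: 0.0146
grip_force: 39.0
```

Request:
carry_out --moves '[{"tx":1,"ty":5,"tz":0,"wx":0,"wy":0,"wz":0,"claw":1},{"tx":1,"ty":5,"tz":0,"wx":0,"wy":0,"wz":0,"claw":1},{"tx":1,"ty":5,"tz":0,"wx":0,"wy":0,"wz":0,"claw":1},{"tx":1,"ty":5,"tz":0,"wx":0,"wy":0,"wz":0,"claw":1},{"tx":1,"ty":5,"tz":0,"wx":0,"wy":0,"wz":0,"claw":1},{"tx":0.6,"ty":5,"tz":0,"wx":0,"wy":0,"wz":0,"claw":1},{"tx":0.5,"ty":5,"tz":0,"wx":0,"wy":0,"wz":0,"claw":1},{"tx":0.5,"ty":3,"tz":0,"wx":0,"wy":0,"wz":0,"claw":1}]'

```text
clock: 41.3
tcp_pos: [0.5654, 0.2303, 0.2498]
orientation: [0.0, 0.187, 0.982, 0.0]
wrist_force: [0.8, -0.0, -0.7]
finger_gap: 0.0141
grip_force: 39.0
```

Request:
carry_out --moves '[{"tx":0,"ty":1.5,"tz":0,"wx":0,"wy":0,"wz":0,"claw":1},{"tx":0,"ty":0,"tz":-1.5,"wx":0,"wy":0,"wz":0,"claw":1},{"tx":0,"ty":0,"tz":-1.5,"wx":0,"wy":0,"wz":0,"claw":1},{"tx":0,"ty":0,"tz":0,"wx":0,"wy":0,"wz":0,"claw":1},{"tx":0,"ty":0,"tz":0,"wx":0,"wy":0,"wz":0,"claw":1}]'

```text
clock: 41.92
tcp_pos: [0.5659, 0.2419, 0.2191]
orientation: [-0.0, 0.188, 0.982, -0.0]
wrist_force: [-0.0, 0.2, -0.4]
finger_gap: 0.0141
grip_force: 39.1
```

```bash
python3 -c "
from h import *
lidlook(9,r=.033)
for n in ('top','side'):
    w=cloud(grab(n)); x=sel(w,(.5655,.242),.03,.15,.18); print(n,len(x),*(fit(x) if len(x)>20 else []))
"
```

```text
[0.5659 0.2419 0.2191] 0.014139670048132224
top 315 slope [0.0108 0.0016 0.2166] c [0.5645 0.2415] [0.0545 0.0546]
side 119 slope [0.005  0.0206 0.2168] c [0.5657 0.2388] [0.055  0.0515]
wrist 3422 slope [ 0.0042 -0.0019  0.2159] c [0.566  0.2419] [0.0555 0.0554]
top 131 [0.5653 0.2431] 0.0217 128
side 243 [0.5659 0.2423] 0.0208 138
```

Request:
carry_out --moves '[{"tx":0,"ty":0,"tz":-1,"wx":0,"wy":0,"wz":0,"claw":1},{"tx":0,"ty":0,"tz":-0.8,"wx":0,"wy":0,"wz":0,"claw":1},{"tx":0,"ty":0,"tz":-0.4,"wx":0,"wy":0,"wz":0,"claw":1},{"tx":0,"ty":0,"tz":-0.3,"wx":0,"wy":0,"wz":0,"claw":1},{"tx":0,"ty":0,"tz":-0.1,"wx":0,"wy":0,"wz":0,"claw":1},{"tx":0,"ty":0,"tz":0,"wx":0,"wy":0,"wz":0,"claw":1},{"tx":0,"ty":0,"tz":0,"wx":0,"wy":0,"wz":0,"claw":1}]'

```text
clock: 43.05
tcp_pos: [0.566, 0.2429, 0.1934]
orientation: [0.0, 0.188, 0.982, 0.0]
wrist_force: [0.7, 0.0, -0.9]
finger_gap: 0.0142
grip_force: 39.1
```

Request:
carry_out --moves '[{"tx":0,"ty":0,"tz":-0.1,"wx":0,"wy":0,"wz":0,"claw":1},{"tx":0,"ty":0,"tz":-0.1,"wx":0,"wy":0,"wz":0,"claw":1},{"tx":0,"ty":0,"tz":0,"wx":0,"wy":0,"wz":0,"claw":1}]'

```text
clock: 43.42
tcp_pos: [0.566, 0.2429, 0.1912]
orientation: [0.0, 0.188, 0.982, 0.0]
wrist_force: [0.3, -0.5, -0.1]
finger_gap: 0.0143
grip_force: 39.1
```

Request:
carry_out --moves '[{"tx":0,"ty":0,"tz":-0.1,"wx":0,"wy":0,"wz":0,"claw":1},{"tx":0,"ty":0,"tz":0,"wx":0,"wy":0,"wz":0,"claw":1}]'

```text
clock: 43.68
tcp_pos: [0.5662, 0.2429, 0.1911]
orientation: [0.001, 0.188, 0.982, 0.0]
wrist_force: [-0.6, -0.1, 4.0]
finger_gap: 0.0141
grip_force: 39.5
```

Request:
carry_out --moves '[{"tx":0,"ty":0,"tz":0,"wx":0,"wy":0,"wz":0,"claw":-0.2},{"tx":0,"ty":0,"tz":0,"wx":0,"wy":0,"wz":0,"claw":-0.2},{"tx":0,"ty":0,"tz":0,"wx":0,"wy":0,"wz":0,"claw":-0.2},{"tx":0,"ty":0,"tz":1,"wx":0,"wy":0,"wz":0,"claw":-0.2},{"tx":0,"ty":0,"tz":3,"wx":0,"wy":0,"wz":0,"claw":-0.2},{"tx":0,"ty":0,"tz":4,"wx":0,"wy":0,"wz":0,"claw":-0.2},{"tx":0,"ty":-5,"tz":2,"wx":0,"wy":0,"wz":0,"claw":-0.2},{"tx":0,"ty":-5,"tz":0,"wx":0,"wy":0,"wz":0,"claw":-0.2}]'

```text
clock: 44.68
tcp_pos: [0.567, 0.1425, 0.2931]
orientation: [0.002, 0.187, 0.982, 0.001]
wrist_force: [1.6, -0.3, -0.7]
finger_gap: 0.0511
grip_force: 0.0
```

Request:
carry_out --moves '[{"tx":0,"ty":-5,"tz":0,"wx":0,"wy":0,"wz":0,"claw":-0.2},{"tx":0,"ty":-5,"tz":0,"wx":0,"wy":0,"wz":0,"claw":-0.2},{"tx":0,"ty":-5,"tz":0,"wx":0,"wy":0,"wz":0,"claw":-0.2},{"tx":0,"ty":-5,"tz":0,"wx":0,"wy":0,"wz":0,"claw":-0.2},{"tx":0,"ty":-4,"tz":0,"wx":0,"wy":0,"wz":0,"claw":-0.2},{"tx":0,"ty":0,"tz":0,"wx":0,"wy":0,"wz":0,"claw":-0.2},{"tx":0,"ty":0,"tz":0,"wx":0,"wy":0,"wz":0,"claw":-0.2}]'

```text
clock: 45.55
tcp_pos: [0.5659, -0.097, 0.2906]
orientation: [0.0, 0.188, 0.982, 0.0]
wrist_force: [-0.2, 0.7, -0.5]
finger_gap: 0.051
grip_force: 0.0
```

Run:
```python
from h import *
for n in('top','side'):
    c=grab(n); w=cloud(c); cv2.imwrite(f'pics/{n}10.png',c['image'])
    for nm,q,r,a,b in(('nlid',(.566,.2424),.032,.183,.196),('nmid',(.566,.2414),.03,.15,.175),('wlid',(.481,.278),.04,.173,.187),('wmid',(.481,.278),.034,.14,.165),('drop',(.526,-.252),.03,.03,.075),('oil',(.74,-.013),.04,.03,.1),('plate',(.522,.259),.07,.084,.097)):
        x=sel(w,q,r,a,b)
        if len(x)>8:
            print(n,nm,x.mean(0).round(4),*fit(x),((x[:,:2].max(0)+x[:,:2].min(0))/2).round(4))
            if 'lid' in nm or nm=='plate': print('  slope',np.linalg.lstsq(np.c_[x[:,:2]-q,np.ones(len(x))],x[:,2],rcond=None)[0].round(4))
```

```text
top nlid [0.5642 0.2422 0.1887] [0.5653 0.243 ] 0.0233 361 [0.5653 0.2439]
  slope [ 0.0031 -0.0003  0.1887]
top nmid [0.5533 0.2288 0.16  ] [0.5651 0.2429] 0.0214 85 [0.559  0.2349]
top wlid [0.4811 0.2762 0.1787] [0.4815 0.2769] 0.0296 640 [0.4815 0.2769]
  slope [-0.0036 -0.0016  0.1787]
top wmid [0.4689 0.2565 0.1466] [0.4792 0.2761] 0.0253 44 [0.4733 0.261 ]
top oil [ 0.7395 -0.0123  0.061 ] [ 0.7412 -0.0124] 0.0135 164 [ 0.7439 -0.0127]
top plate [0.5188 0.2413 0.0907] [0.5205 0.2565] 0.0565 1044 [0.5202 0.2585]
  slope [-0.001   0.0005  0.0907]
side nlid [0.5644 0.2361 0.1883] [0.5653 0.2409] 0.0231 74 [0.5652 0.2411]
  slope [0.0182 0.0419 0.1886]
side nmid [0.5626 0.2266 0.1629] [0.5661 0.2436] 0.0218 104 [0.5651 0.2301]
side wlid [0.4813 0.2702 0.1785] [0.482  0.2736] 0.0297 113 [0.4818 0.2774]
  slope [0.0064 0.0184 0.1786]
side wmid [0.4789 0.2568 0.1525] [0.4813 0.2783] 0.0276 132 [0.4801 0.2643]
side drop [ 0.5257 -0.257   0.0436] [ 0.5261 -0.2563] 0.0081 164 [ 0.527  -0.2544]
side oil [ 0.7416 -0.0213  0.0558] [ 0.7434 -0.0181] 0.0127 210 [ 0.7452 -0.0184]
```

View pics/top10.png

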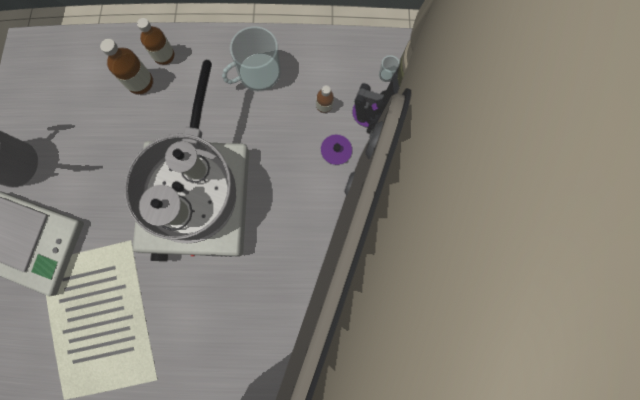

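Both lids sit level on their beakers, at (162,207) and (183,157). The flange heights match what is expected (0.1787 and 0.1887), and neither bottle has moved. The gripper is clear, so I am handing in.

```bash
python3 -c "
from h import *
print(env.hand_in())"
```

```text
the job is handed in; nothing more can be done
None
```

The job is handed in (no verdict was returned): by the camera check before hand-in, the rack was flat in the pan, both beakers stood upright in their own rings with their lids level, and both amber bottles were where they started.

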